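# Close the feed gap of a note counter's feeder with the star wheel

### The job

The grey feeder unit of the banknote counter has a star wheel under the slot in its cover. Take the adjusting bar from its black holder, and with its blade through the slot push the star wheel round tooth by tooth until the wheel comes up against its end stop (dial pointer upright under the mark), going gently by feel (never over 15 N) and touching the unit with nothing but the bar. Then stand the bar back in its holder, fully home, and leave everything else where it is.

Things in the scene. Friction and masses are not known exactly. Their poses are not given: they have to be found in the camera images.
- slot (a point): Centre of the access slot at the cover's top face, on the feeder unit: a fixed grey box 150 (x) x 130 (y) x 85 mm high. x runs along the wheel's axle, y along the slot, z up. The slot is 48 mm long (y), 16 mm wide (x), the cover 5 mm thick. The box's centre lies 30 mm towards -x. Three rubber rollers rise 9 mm above the cover, 72 mm towards -x of the slot.
- star (a joint): Angle q of the steel star wheel (rad): grows as its top moves towards the slot's +y, the way to push. Hard end stop at 2.09, starts at 0.35 to 1.1. The teeth's place relative to q is not known (the wheel is pressed on its hub anyhow): feel for the gaps. No spring: friction of 0.07 Nm (3 N at the teeth) holds it where it is left. One stroke of the bar in the slot turns it about 0.9 rad at most; then go in behind the next tooth.
- axle (a point): Centre of the star wheel, 41 mm straight below the slot point; its axle lies along the slot's x. Hub radius 19 mm; eight teeth 45 degrees apart, straight radial bars 4 mm thick, 10 mm along the axle, tips at radius 30 mm, 11 mm below the cover's top face. On the unit's +x end the axle carries a dial 44 mm across with a white pointer, upright under a short black mark at the end stop.
- bar_grip (a point): Centre of the wooden handle of the loose adjusting bar (90 g), 26 (x) x 18 (y) x 50 mm high, upright. Below the handle, on the same centre line, a steel blade 10 (x) x 4.4 (y) mm, 50 mm long, its last 4 mm narrowed to 7 x 3. The handle's underside, 25 mm below this point, rests on the holder's top when the bar is home. Grip the 18 mm faces, so that the grip resists pushing along the bar's y.
- bar_tip (a point): Lower end of the bar's blade, 75 mm below the handle's centre.
- mouth (a point): Centre of the mouth of the holder's hole, on the top face of the fixed black holder block, 60 x 60 x 58 mm high. The hole is 14 (x) x 8.4 (y) mm and goes right through. The bar starts standing in it, axes parallel to the block's. The holder changes places with the steel pot.
- pot: Fixed steel cup, 72 mm across, 85 mm high; origin at its base.
- phone: Black phone lying flat, 76 x 152 x 10 mm; origin under its centre.
- jar: Green glass jar with a white cap, 76 mm across, 100 mm high; origin at its base.
- driver: Screwdriver lying on the table, green handle, to be left alone.
- collar: Rubber ring 44 mm across, 20 mm high; origin at its base.
- brush: Brush lying on the table, to be left alone.
- spool: Grey plastic ring 60 mm across, 22 mm high; origin at its base.
Things that resemble listed ones, but are neither listed nor needed, are in the scene too. What is shaped like the part that bears slot but turquoise is not meant. There is more than one size of the part that bears bar_grip; the job needs the smaller.

How it is judged (in metres and radians):
On the way, in this order (a step that is already met when the one before it is completed fails the run):
1. the bar's blade is in the slot (z of bar_tip in the frame of slot below -0.008 m and horizontal distance between bar_tip and slot below 0.03 m), for 0.1 s.
2. the star wheel is at its end stop (2.09 rad, within 0.05) (value of joint star above 2.04 rad), for 0.2 s.
At the end, for the whole second after the job is handed in: The star wheel is within 0.05 rad of its end stop (2.09); the bar stands upright (within 0.1 rad) and at rest in its holder, its tip within 8 mm of the hole's centre line and its handle's underside within 4 mm of the holder's top (value of joint star above 2.04 rad and horizontal distance between bar_tip and mouth below 0.008 m and z of bar_grip in the frame of mouth below 0.029 m and angle between bar_grip's own z axis and vertical below 0.1 rad and linear speed of bar below 0.02 m/s); the robot touches nothing.
It fails at once if the bar presses on the feeder unit or its wheel with more than 15 N (contact force between bar and unit above 15 N).
It fails at once if the robot itself touches the feeder unit or its wheel (contact force between any of the fingers, the arm and unit above 1 N).
It fails at once if another loose thing is moved more than 20 mm (distance of any of phone, jar, driver, collar, brush, spool from where it was at the start of the episode above 0.02 m).
It also fails if it takes over 70 s, if anything falls off the work surface, if the arm or the gripper's body presses on something with over 40 N, if the wrist force passes 120 N, or if a joint passes its speed limit or range.

### The arm

A 6-joint arm with a two-finger parallel gripper is mounted at the origin on the work surface. World frame = base frame: x ahead of the robot, y to its left, z up, the work surface at z = 0. Lengths are in mm, angles in rad, forces in N, time in s.
With the tool pointing down it reaches from about 350 to 775 mm from the base axis. Payload 7.3 kg.
Tool frame: the origin (TCP) lies between the finger pads; the fingertips stand 22 mm ahead of it and the grasp point (between the pads) lies 3 mm ahead of it (nose_length is the distance from the TCP to the fingertips, in mm); z points along the fingers, y is the direction in which the jaws open and shut (so a half turn about z gives the same grasp; the last joint's range is limited). The gripper opens to 92 mm and grips with 3 to 60 N. Pads are 19 mm wide; open, the fingers measure 130 mm over their backs; the gripper's body (75 mm by 190 mm) begins 47 mm behind the grasp point.
Start: joints at [1.115, 0.342, 1.524, -0, 1.275, -0.146], TCP at [160.04, 500.03, 248.741] pointing down, gripper open.
Joint ranges: [-2.53, 2.53], [-0.77, 2.02], [0.04, 2.7], [-1, 4.14], [0.28, 2.66], [-3.11, 3.11]. Speed limits (rad/s): [2.57, 2.57, 3.14, 3.14, 3.14, 3.14].

### API

Orientations are given as [roll, pitch, yaw] about the fixed x, y, z axes, in that order (R = Rz(yaw) Ry(pitch) Rx(roll)).
In Python, from plant import get_obs, capture, close_job, nose_length gives the robot as it stands.
- The arm moves only by the tool step_arm, never from a script. Its argument "increments" is text: rows parted by semicolons, each of 7 numbers parted by spaces: the turn, a rotation vector about the tool's x, y, z in rad, then the shift along the tool's x, y, z in mm, then the opening, from -1 (shut) to 1 (fully open). A call has 1 to 20 rows; each row is the pose to reach, as a shift and turn from the pose commanded when the call began, along the tool's axes at that moment; what a row does not reach only later rows make up. A row lasts 1/8 s, in which the tool goes at most 62.5 mm and 10.7 degrees, less where a joint would pass 70% of its speed; a pose out of reach is approached as far as the arm can. A call with a gripper value outside its range is refused whole. The fingers move at their own pace and stop on an object; the grip force is fixed at half the most. Time passes only in rows, so rows that repeat a pose let the fingers close. It gives the time, the measured TCP pose, the force and the opening at its end, in the units of the state.
- get_obs(): the state, without advancing time (a new reading comes with each control period).
- capture(name): name is "scene" or "top"; returns a dict with "frame" (480x640x3 uint8, red, green, blue), "K" (3x3 intrinsics, pixels), "extrinsics" (4x4, takes a point from world to camera coordinates). Camera axes: x right, y down, z forward; pixel columns grow to the right and rows downward; lengths in mm; the calibration is good to about 2 mm. A picture is of the moment at which its call begins. There is no depth.
- close_job(): hands the job in, once; it reports no verdict.
The state is a dict: "time": time; "joint_positions": joint angles; "dq": joint speeds; "tau": joint torques, N m; "tool_pos": TCP position; "tcp_rot": TCP orientation; "contact_force": force on the tool from outside, world axes, zero at the start; "moment": the same for the moment, N m; "grip_width": finger opening in mm.
Only numpy, scipy, OpenCV 4.12 (cv2) and the standard library are available. Lean on these libraries where they do the work, as an engineer would, in place of code of your own. Each camera call takes 0.05 s, during which the arm holds its last target.

## Working session

There is one attempt and no reset: what is moved stays moved. The work goes in short steps, Python scripts to look and compute and a tool call to move; the robot and the scene stay as the last step left them, time stands still between calls to the robot, and variables do not carry over. Pictures are saved under pics/ and viewed, and the job is handed in when it is done.

Besides the shell and the picture viewer there is one more tool, called as name(argument=value, ...) on one line, values as JSON. step_arm: Moves the arm, as the interface text tells. Its arguments: {"type":"object","properties":{"increments":{"type":"string"}},"required":["increments"]}

```bash
ls; mkdir -p pics; python3 - <<'E'
from plant import get_obs,capture,nose_length
import cv2,numpy as np
print(nose_length, get_obs())
for n in("scene","top"):
    c=capture(n); cv2.imwrite(f"pics/{n}0.png",c["frame"][:,:,::-1]); print(n,c["K"],np.round(c["extrinsics"],4))
    np.savez(f"{n}0.npz",**c)
E
```

```text
pics
22.0 {'time': 0.0, 'joint_positions': array([ 1.11501155e+00,  3.42718871e-01,  1.52501785e+00, -2.07199803e-05,
        1.27539724e+00, -1.46037878e-01]), 'dq': array([-0.00031556, -0.0002511 ,  0.0010886 , -0.00144305, -0.002094  ,
        0.00010806]), 'tau': array([ 1.91674453e-04, -4.31238377e+01, -2.44217777e+01,  7.17640459e-02,
        5.60030504e-02, -1.17391501e-04]), 'tool_pos': array([159.86586466, 499.67437262, 248.04664842]), 'tcp_rot': array([-3.14006487e+00, -2.04687667e-04,  2.83185164e+00]), 'contact_force': array([-0.11842905,  1.02670676,  0.37910322]), 'moment': array([-0.0156739 , -0.02448258,  0.00095317]), 'grip_width': 91.81357846149606}
scene [[502.83735263   0.         315.8306945 ]
 [  0.         502.83735263 241.46472326]
 [  0.           0.           1.        ]] [[ 1.3170000e-01  9.9130000e-01  5.2000000e-03 -9.9341500e+01]
 [ 7.4480000e-01 -9.5500000e-02 -6.6040000e-01 -3.1744110e+02]
 [-6.5420000e-01  9.0900000e-02 -7.5090000e-01  1.3318276e+03]
 [ 0.0000000e+00  0.0000000e+00  0.0000000e+00  1.0000000e+00]]
top [[495.51281895   0.         319.14314939]
 [  0.         495.51281895 241.35178064]
 [  0.           0.           1.        ]] [[-1.9500000e-02 -9.9980000e-01  1.7000000e-03  4.3050000e+01]
 [-9.9720000e-01  1.9300000e-02 -7.2300000e-02  4.9166730e+02]
 [ 7.2300000e-02 -3.2000000e-03 -9.9740000e-01  1.0096434e+03]
 [ 0.0000000e+00  0.0000000e+00  0.0000000e+00  1.0000000e+00]]
```

View pics/scene0.png

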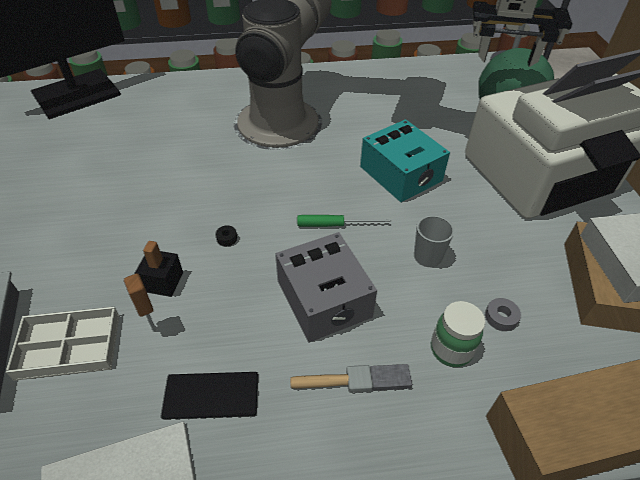

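View pics/top0.png

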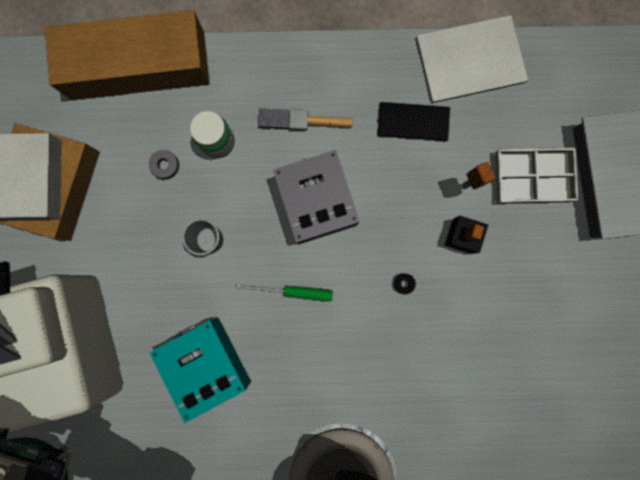

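```bash
python3 - <<'E'
import cv2
a=cv2.imread("pics/scene0.png");b=cv2.imread("pics/top0.png")
A=cv2.resize(a[225:345,110:250],(700,600),interpolation=cv2.INTER_CUBIC)
B=cv2.resize(b[155:265,425:505],(436,600),interpolation=cv2.INTER_CUBIC)
cv2.imwrite("pics/c1.png",A);cv2.imwrite("pics/c2.png",B)
cv2.imwrite("pics/c3.png",cv2.resize(a[225:345,265:385],(600,600),interpolation=cv2.INTER_CUBIC))
cv2.imwrite("pics/c4.png",cv2.resize(b[145:245,265:365],(600,600),interpolation=cv2.INTER_CUBIC))
E
```

```text
(no output)
```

View pics/c1.png

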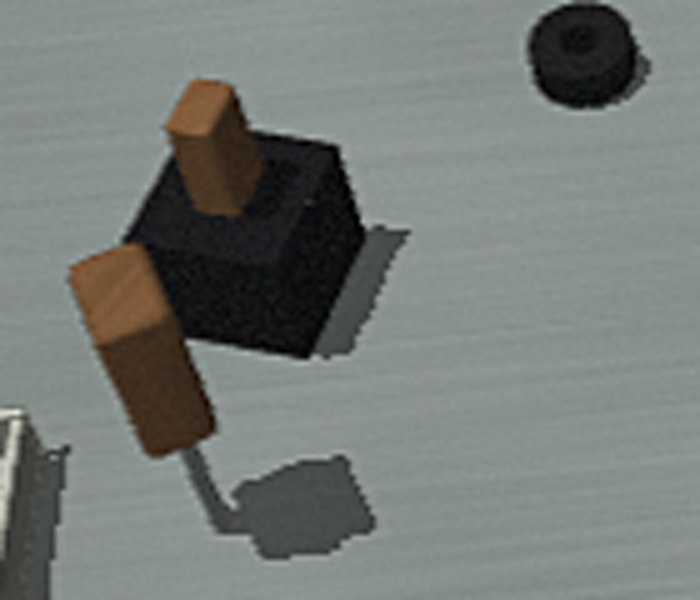

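View pics/c2.png

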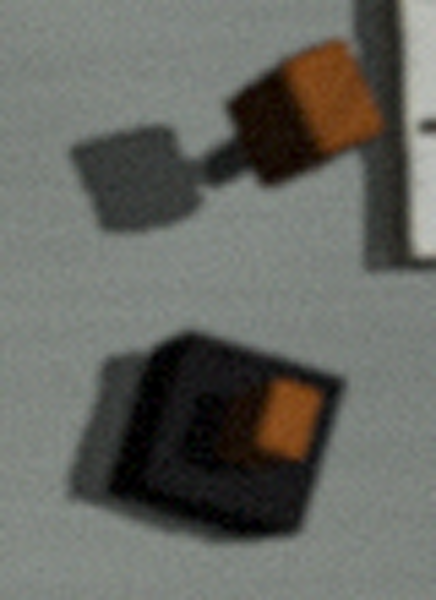

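View pics/c3.png

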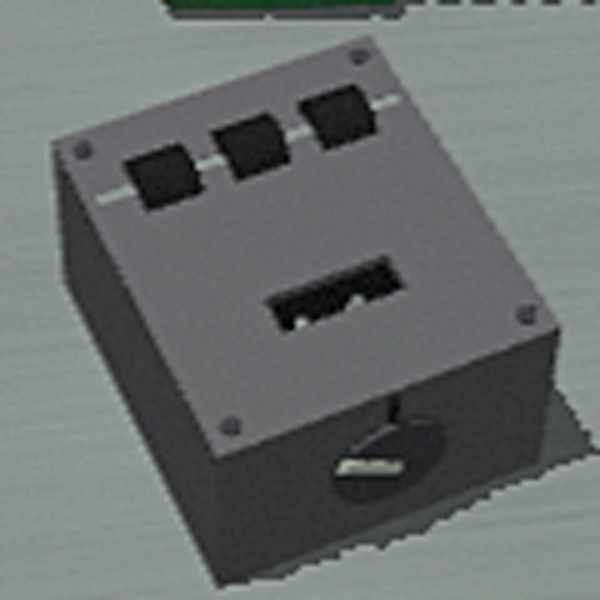

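View pics/c4.png

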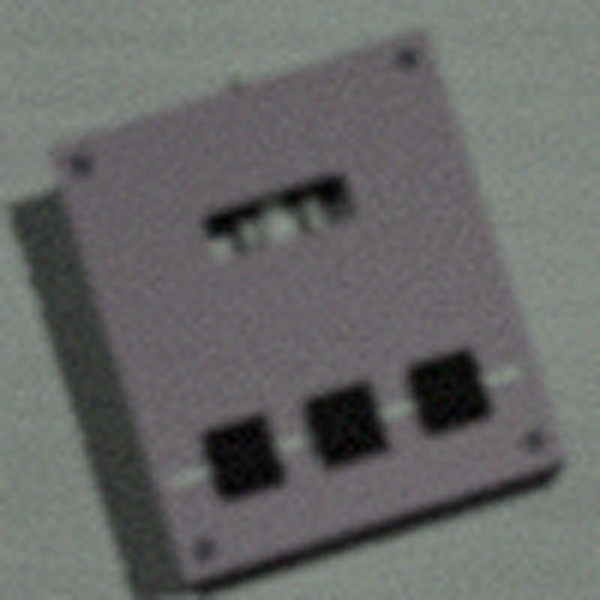

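```bash
cat > h.py <<'E'
import numpy as np,cv2
class Cam:
    def __init__(s,K,E): s.K=np.array(K);s.E=np.array(E);s.R=s.E[:3,:3];s.t=s.E[:3,3];s.c=-s.R.T@s.t
    def ray(s,p): 
        d=s.R.T@np.linalg.inv(s.K)@np.array([p[0],p[1],1.]); return d/np.linalg.norm(d)
    def plane(s,p,z): d=s.ray(p); return s.c+d*(z-s.c[2])/d[2]
    def proj(s,X): q=s.K@(s.R@np.array(X,float)+s.t); return q[:2]/q[2]
def tri(a,p,b,q):
    d1,d2=a.ray(p),b.ray(q); A=np.stack([d1,-d2],1); l=np.linalg.lstsq(A,b.c-a.c,rcond=None)[0]
    P,Q=a.c+l[0]*d1,b.c+l[1]*d2; return (P+Q)/2,np.linalg.norm(P-Q)
def load(n,i=0):
    z=np.load(f"{n}{i}.npz"); return Cam(z["K"],z["extrinsics"]),z["frame"]
E
python3 - <<'E'
from h import *
for n,(u0,u1,v0,v1) in dict(scene=(265,385,225,345),top=(265,365,145,245)).items():
    c,f=load(n); print(n,"cam",c.c.round())
    hsv=cv2.cvtColor(f,cv2.COLOR_RGB2HSV)
    for p in ([(320,260),(345,275),(330,310),(300,310),(250,300)] if n=="scene" else [(320,200),(300,165),(340,190),(280,220),(250,210)]): print(p,f[p[1],p[0]],hsv[p[1],p[0]])
    # lab
    for p in ([(152,245),(155,257),(143,305),(137,283),(150,275)] if n=="scene" else [(478,231),(470,233),(487,172),(475,177),(455,240)]): print(" bar",p,f[p[1],p[0]],hsv[p[1],p[0]])
E
```

```text
scene cam [1121.  -53.  791.]
(320, 260) [105 107 110] [108  12 110]
(345, 275) [103 103 106] [120   7 106]
(330, 310) [50 50 53] [120  14  53]
(300, 310) [56 56 59] [120  13  59]
(250, 300) [135 144 139] [ 73  16 144]
 bar (152, 245) [132  93  61] [ 14 137 132]
 bar (155, 257) [51 38 27] [ 14 120  51]
 bar (143, 305) [63 49 36] [ 14 109  63]
 bar (137, 283) [125  89  57] [ 14 139 125]
 bar (150, 275) [29 26 28] [160  26  29]
top cam [ 418.   37. 1042.]
(320, 200) [107 102 105] [162  12 107]
(300, 165) [100  95  99] [156  13 100]
(340, 190) [113 107 107] [  0  14 113]
(280, 220) [61 67 67] [90 23 67]
(250, 210) [121 126 124] [ 78  10 126]
 bar (478, 231) [131  72  24] [ 13 208 131]
 bar (470, 233) [25  9  8] [  2 173  25]
 bar (487, 172) [111  58  20] [ 13 209 111]
 bar (475, 177) [27 19  5] [ 19 208  27]
 bar (455, 240) [23 13 14] [177 111  23]
```

```bash
python3 - <<'E'
from h import *
C={}
def quad(m):
    m=cv2.morphologyEx(m,cv2.MORPH_CLOSE,np.ones((25,25)));m=cv2.morphologyEx(m,cv2.MORPH_OPEN,np.ones((5,5)))
    cs,_=cv2.findContours(m,cv2.RETR_EXTERNAL,cv2.CHAIN_APPROX_NONE); k=max(cs,key=cv2.contourArea)
    for e in range(3,30):
        a=cv2.approxPolyDP(k,e,True)
        if len(a)==4: break
    a=a[:,0].astype(float); p=k[:,0].astype(float); L=[]
    for i in range(4):
        s,t=a[i],a[(i+1)%4]; d=(t-s)/np.linalg.norm(t-s); u=(p-s)@d; n=np.abs((p-s)@[-d[1],d[0]])
        w=np.linalg.norm(t-s); pts=p[(u>.12*w)&(u<.88*w)&(n<4)]
        v=cv2.fitLine(pts.astype(np.float32),cv2.DIST_HUBER,0,.01,.01)[:,0]; L.append(np.cross([v[2],v[3],1],[v[2]+v[0],v[3]+v[1],1]))
    q=[]
    for i in range(4):
        x=np.cross(L[i-1],L[i]); q.append(x[:2]/x[2])
    return np.array(q)
for n in("scene","top"):
    c,f=load(n); g=cv2.GaussianBlur(f,(0,0),1.0).astype(int); d=g[...,1]-g[...,0]
    v=g.max(2)
    m=((d<4)&(v>82)&(v<135)) if n=="scene" else ((d<0)&(v>75))
    m=m.astype(np.uint8)*255; box=(265,385,225,345) if n=="scene" else (262,368,140,250)
    M=np.zeros_like(m);M[box[2]:box[3],box[0]:box[1]]=m[box[2]:box[3],box[0]:box[1]]
    q=quad(M); C[n]=(c,q); o=f[:,:,::-1].copy(); cv2.polylines(o,[(q*16).round().astype(np.int32)],True,(0,0,255),1,shift=4)
    cv2.imwrite(f"pics/q_{n}.png",cv2.resize(o[box[2]:box[3],box[0]:box[1]],None,fx=5,fy=5)); print(n,q.round(1))
(cs,qs),(ct,qt)=C["scene"],C["top"]
# order by world
def order(c,q):
    P=np.array([c.plane(p,85) for p in q]); ctr=P.mean(0); a=np.arctan2(P[:,1]-ctr[1],P[:,0]-ctr[0]); i=np.argsort(a); return q[i],P[i]
qs,Ps=order(cs,qs);qt,Pt=order(ct,qt)
for nm,P in(("scene",Ps),("top",Pt)):
    e=np.roll(P,-1,0)-P; print(nm,P.round(1).tolist(),"sides",np.linalg.norm(e,axis=1).round(1),"ang",np.degrees(np.arctan2(e[:,1],e[:,0])).round(1),"ctr",P.mean(0).round(1))
for a,b in zip(qs,qt): print("tri",[x.round(1) for x in tri(cs,a,ct,b)])
E
```

```text
scene [[338.6 232.2]
 [272.2 254.3]
 [296.  317.9]
 [387.  307.3]]
top [[334.9 150.5]
 [272.8 169.8]
 [295.8 240.8]
 [358.2 221. ]]
scene [[526.6, -50.7, 85.0], [668.0, -22.0, 85.0], [666.9, 131.6, 85.0], [488.0, 78.6, 85.0]] sides [144.2 153.6 186.5 135. ] ang [  11.5   90.4 -163.5  -73.4] ctr [587.4  34.4  85. ]
top [[525.8, -43.0, 85.0], [665.8, -0.6, 85.0], [629.7, 121.6, 85.0], [489.4, 79.0, 85.0]] sides [146.3 127.4 146.6 127.3] ang [  16.8  106.5 -163.1  -73.4] ctr [577.7  39.2  85. ]
tri [array([525.7, -46.9,  83.2]), np.float64(7.5)]
tri [array([666.1, -11.3,  80.4]), np.float64(21.1)]
tri [array([640.4, 133.4,  45.3]), np.float64(16.9)]
tri [array([489.3,  78.6,  86.4]), np.float64(0.5)]
```

```bash
python3 - <<'E'
import cv2,numpy as np
a=cv2.imread("pics/q_scene.png");b=cv2.imread("pics/q_top.png");h=600
s=cv2.resize(a,(400,400));t=cv2.resize(b,(400,400));cv2.imwrite("pics/q.png",np.hstack([s,t]))
E
```

```text
(no output)
```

View pics/q.png

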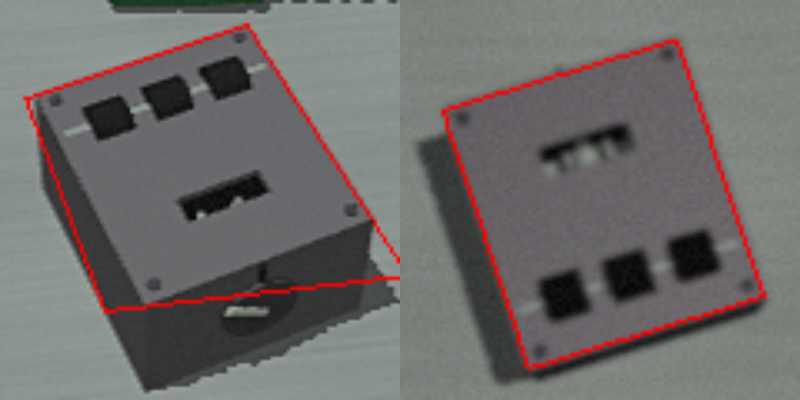

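```bash
python3 - <<'E'
from h import *
c,f=load("scene"); ct,ft=load("top")
g=cv2.GaussianBlur(f,(0,0),.7).astype(int); d=g[...,1]-g[...,0]; v=g.max(2)
m=((v>80)&(v<135)&(d<6)).astype(np.uint8)*255
M=np.zeros_like(m);M[225:345,265:385]=m[225:345,265:385];M=cv2.morphologyEx(M,cv2.MORPH_OPEN,np.ones((3,3)))
cs,_=cv2.findContours(M,cv2.RETR_EXTERNAL,cv2.CHAIN_APPROX_NONE);k=max(cs,key=cv2.contourArea);k=cv2.convexHull(k)
for e in range(2,20):
    a=cv2.approxPolyDP(k,e,True)
    if len(a)==4:break
q=a[:,0].astype(float)
P=np.array([c.plane(p,85) for p in q]);e=np.roll(P,-1,0)-P
print(q,P.round(1),np.linalg.norm(e,axis=1).round(1),np.degrees(np.arctan2(e[:,1],e[:,0])).round(1),P.mean(0))
# expected from top: center
ctr=np.array([577.7,39.2]);y=np.radians(16.75);ux=np.array([np.cos(y),np.sin(y)]);uy=np.array([-ux[1],ux[0]])
o=f[:,:,::-1].copy()
ot=ft[:,:,::-1].copy()
for cam,im in((c,o),(ct,ot)):
  for poly in ([(-75,-65),(75,-65),(75,65),(-75,65)],[(22,-24),(38,-24),(38,24),(22,24)]):
    pp=np.array([cam.proj([*(ctr+a*ux+b*uy),85]) for a,b in poly]);cv2.polylines(im,[(pp*16).round().astype(np.int32)],True,(0,0,255),1,shift=4)
O=np.hstack([cv2.resize(o[225:345,265:385],(400,400),interpolation=2),cv2.resize(ot[140:250,262:372],(400,400),interpolation=2)])
cv2.imwrite("pics/q2.png",O)
E
```

```text
[[339. 232.]
 [376. 290.]
 [308. 315.]
 [276. 252.]] [[487.6  79.4  85. ]
 [629.5 120.8  85. ]
 [664.9  -1.7  85. ]
 [522.  -43.3  85. ]] [147.8 127.5 148.9 127.5] [  16.3  -73.9 -163.8  105.6] [575.99030565  38.81415467  85.        ]
```

View pics/q2.png

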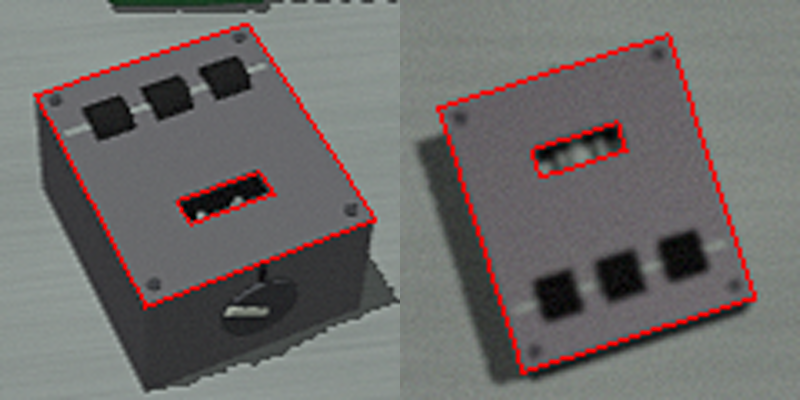

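```bash
python3 - <<'E'
from h import *
cs,f=load("scene"); ct,ft=load("top"); R={}
for n,c,fr,vt in(("scene",cs,f,90),("top",ct,ft,75)):
    hsv=cv2.cvtColor(cv2.GaussianBlur(fr,(0,0),.6),cv2.COLOR_RGB2HSV)
    m=(cv2.inRange(hsv,(8,90,vt),(20,255,255)))
    box=(110,250,225,345) if n=="scene" else (425,505,155,265)
    M=np.zeros_like(m);M[box[2]:box[3],box[0]:box[1]]=m[box[2]:box[3],box[0]:box[1]]
    k,l,s,cc=cv2.connectedComponentsWithStats(M)
    for i in range(1,k):
        if s[i,4]>15: 
            cnt=max(cv2.findContours((l==i).astype(np.uint8),0,1)[0],key=cv2.contourArea); r=cv2.minAreaRect(cnt)
            print(n,cc[i].round(1),s[i,4],[np.round(x,1) for x in r], cv2.approxPolyDP(cnt,2,True)[:,0].tolist()); R.setdefault(n,[]).append(cc[i])
for a in R["scene"]:
    for b in R["top"]: p,g=tri(cs,a,ct,b); print(a.round(1),b.round(1),p.round(1),g.round(1))
# holder black mask
for n,c,fr,box in(("scene",cs,f,(130,190,235,300)),("top",ct,ft,(440,495,205,260))):
    g=cv2.GaussianBlur(fr,(0,0),.5); o=cv2.resize(g[box[2]:box[3],box[0]:box[1]][:,:,::-1],None,fx=9,fy=9,interpolation=2)
    o=np.clip(o.astype(float)*2.2,0,255).astype(np.uint8); cv2.imwrite(f"pics/h_{n}.png",o)
E
```

```text
scene [149.5 246.3] 93 [array([149.5, 246.5]), array([ 7.6, 13. ]), np.float64(26.6)] [[155, 242], [149, 241], [144, 251], [151, 251]]
scene [133.  283.3] 252 [array([133.1, 283.2]), array([16.7, 15.2]), np.float64(68.2)] [[137, 274], [124, 280], [129, 293], [142, 287]]
top [485.9 172.1] 237 [array([486.1, 172.2]), array([19.2, 12.5]), np.float64(63.4)] [[486, 162], [477, 166], [485, 182], [494, 178]]
top [477.7 231.4] 119 [array([477.6, 231.4]), array([ 9.1, 13. ]), np.float64(15.9)] [[475, 225], [472, 235], [480, 238], [483, 227]]
[149.5 246.3] [485.9 172.1] [ 590.6 -243.1  211.1] 16.3
[149.5 246.3] [477.7 231.4] [ 499.  -267.   107.6] 0.0
[133.  283.3] [485.9 172.1] [ 605.5 -276.1  140.8] 0.0
[133.  283.3] [477.7 231.4] [ 507.6 -308.5   14.2] 21.1
```

View pics/h_scene.png

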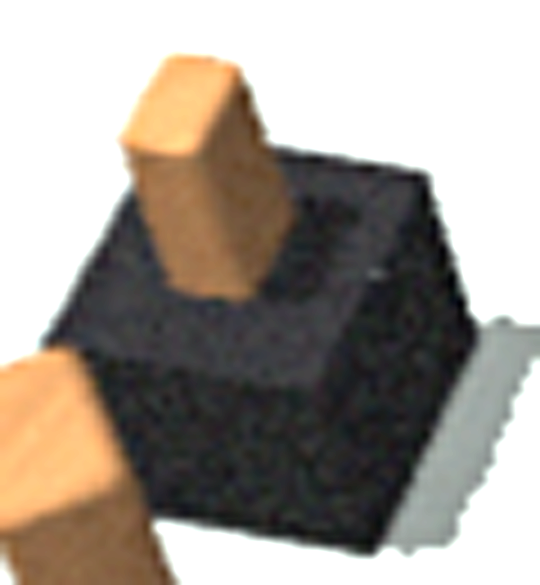

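View pics/h_top.png

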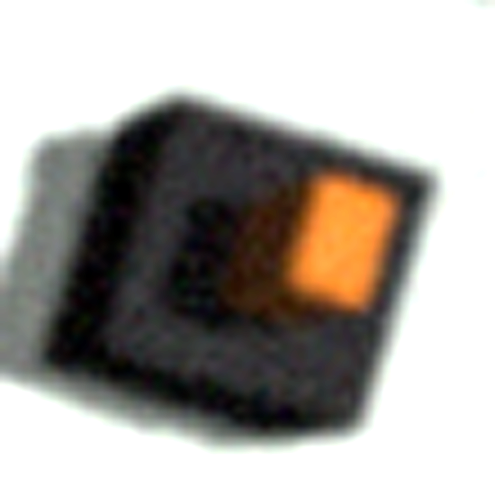

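```bash
python3 - <<'E'
from h import *
cs,f=load("scene"); ct,ft=load("top")
# holder outline, top view: edges of the far (x+, y-) sides belong to the top face
g=cv2.GaussianBlur(ft,(0,0),.6).max(2); hsv=cv2.cvtColor(ft,cv2.COLOR_RGB2HSV)
m=((g<75)|(cv2.inRange(hsv,(8,120,60),(20,255,255))>0)).astype(np.uint8); M=np.zeros_like(m);M[205:260,440:495]=m[205:260,440:495]
M=cv2.morphologyEx(M,cv2.MORPH_OPEN,np.ones((3,3)));k=cv2.convexHull(max(cv2.findContours(M,0,1)[0],key=cv2.contourArea))
print(cv2.approxPolyDP(k,1.5,True)[:,0].tolist())
# top-face corners read from the two crops
T=[(440+180/9,205+95/9),(440+437/9,205+178/9),(440+365/9,205+430/9)]
S=[(130+430/9,235+175/9),(130+318/9,235+388/9),(130+45/9,235+345/9)]
for nm,c,Q in(("top",ct,T),("scene",cs,S)):
    P=np.array([c.plane(q,58) for q in Q]);e=np.diff(P,axis=0);print(nm,P.round(1).tolist(),np.linalg.norm(e,axis=1).round(1),np.degrees(np.arctan2(e[:,1],e[:,0])).round(1),"centre",((P[0]+P[2])/2).round(1))
# bar top face edges
for nm,c,Q in(("top",ct,[(475,225),(472,235),(480,238),(483,227)]),("scene",cs,[(155,242),(149,241),(144,251),(151,251)])):
    P=np.array([c.plane(q,108) for q in Q]);e=np.roll(P,-1,0)-P;print(nm,np.linalg.norm(e,axis=1).round(1),np.degrees(np.arctan2(e[:,1],e[:,0])).round(1),P.mean(0).round(1))
E
```

```text
[[444, 222], [462, 216], [487, 224], [480, 250], [475, 253], [463, 253], [441, 246], [440, 236]]
top [[535.8, -249.1, 58.0], [516.1, -305.5, 58.0], [460.5, -287.0, 58.0]] [59.7 58.6] [-109.2  161.7] centre [ 498.1 -268.1   58. ]
scene [[481.4, -227.9, 58.0], [535.5, -247.7, 58.0], [517.2, -303.4, 58.0]] [57.5 58.7] [ -20.1 -108.1] centre [ 499.3 -265.7   58. ]
top [20.  16.1 21.8 15.6] [ 161.1 -111.9  -17.6   74.7] [ 499.3 -266.6  108. ]
scene [11.6 24.  12.4 21.4] [-109.3  -16.4   82.7  165.4] [ 499.2 -266.5  108. ]
```

step_arm(increments="0 0 0 0 0 -50 1; 0 0 0 -290 -117 -50 1; 0 0 0 -290 -117 -50 1; 0 0 0 -290 -117 -50 1; 0 0 0 -290 -117 -50 1; 0 0 0 -290 -117 -50 1; 0 0 0 -290 -117 -50 1; 0 0 0.018 -557 -627 48 1; 0 0 0.018 -557 -627 48 1; 0 0 0.018 -557 -627 48 1; 0 0 0.018 -557 -627 48 1; 0 0 0.018 -557 -627 48 1; 0 0 0.018 -557 -627 48 1; 0 0 0.018 -557 -627 48 1; 0 0 0.018 -557 -627 48 1; 0 0 0.018 -557 -627 48 1; 0 0 0.018 -557 -627 48 1; 0 0 0.018 -557 -627 48 1; 0 0 0.018 -557 -627 48 1; 0 0 0.018 -557 -627 48 1")

```text
time: 2.6
tool_pos: [499.6, -265.2, 201.3]
tcp_rot: [3.141, 0.0, 2.816]
contact_force: [-0.5, -0.1, -0.4]
grip_width: 92.0
```

```bash
cat > look.py <<'E'
import sys
from h import *
from plant import get_obs,capture
def shot(tag,boxes):
    for n,b in boxes.items():
        c=capture(n); np.savez(f"{n}{tag}.npz",**c); o=c["frame"][b[2]:b[3],b[0]:b[1]][:,:,::-1]
        s=min(800/o.shape[1],600/o.shape[0]); cv2.imwrite(f"pics/{n}_{tag}.png",cv2.resize(o,None,fx=s,fy=s,interpolation=2))
    o=get_obs(); print(o["time"],o["tool_pos"].round(2),o["tcp_rot"].round(4),o["contact_force"].round(2),o["moment"].round(3),o["grip_width"].round(2))
E
python3 - <<'E'
from look import *
shot("1",dict(scene=(80,240,160,320),top=(400,560,150,310)))
E
```

```text
Traceback (most recent call last):
  File "look.py", line 8, in shot
    o=get_obs(); print(o["time"],o["tool_pos"].round(2),o["tcp_rot"].round(4),o["contact_force"].round(2),o["moment"].round(3),o["grip_width"].round(2))
                                                                                                                               ^^^^^^^^^^^^^^^^^^^^^
AttributeError: 'float' object has no attribute 'round'
```

View pics/scene_1.png

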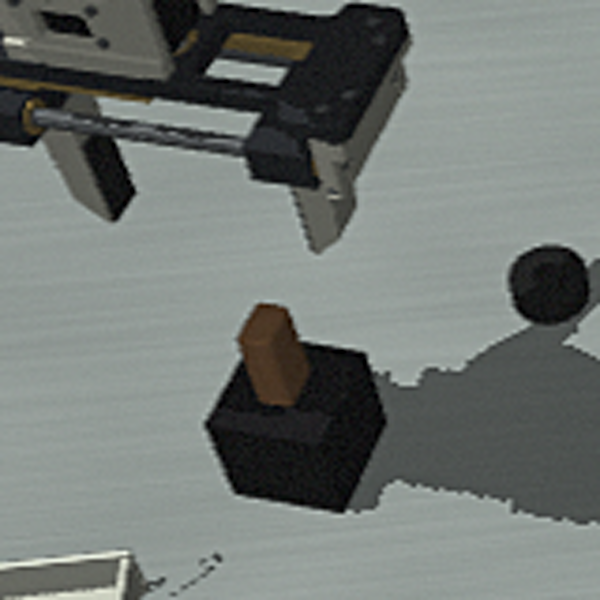

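```bash
sed -i 's/o\["grip_width"\].round(2)/round(o["grip_width"],2)/' look.py; python3 - <<'E'
from look import *
shot("2",dict(scene=(0,640,0,480),top=(0,640,0,480)))
E
```

```text
2.8 [ 499.54 -266.22  201.11] [3.1416e+00 5.0000e-04 2.8148e+00] [-0.88 -0.58 -0.1 ] [-0.025 -0.005  0.058] 91.95
```

View pics/scene_2.png

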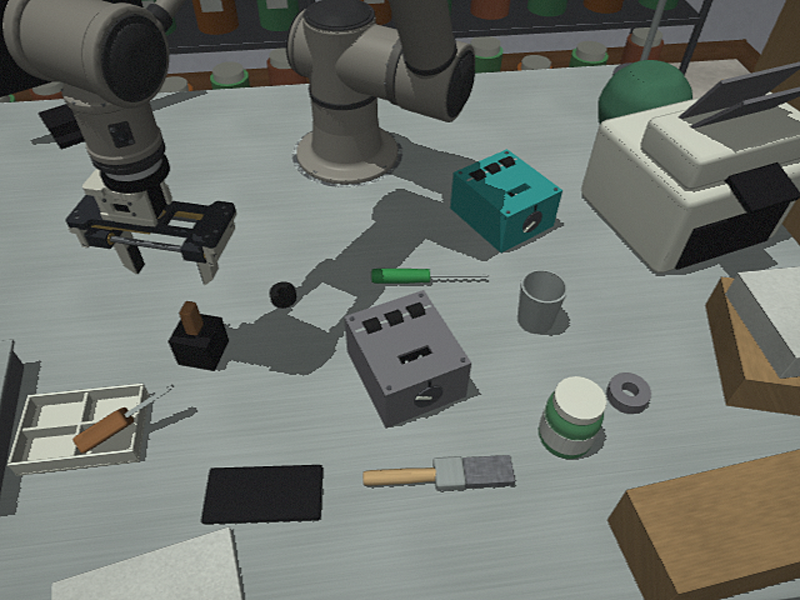

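View pics/top_2.png

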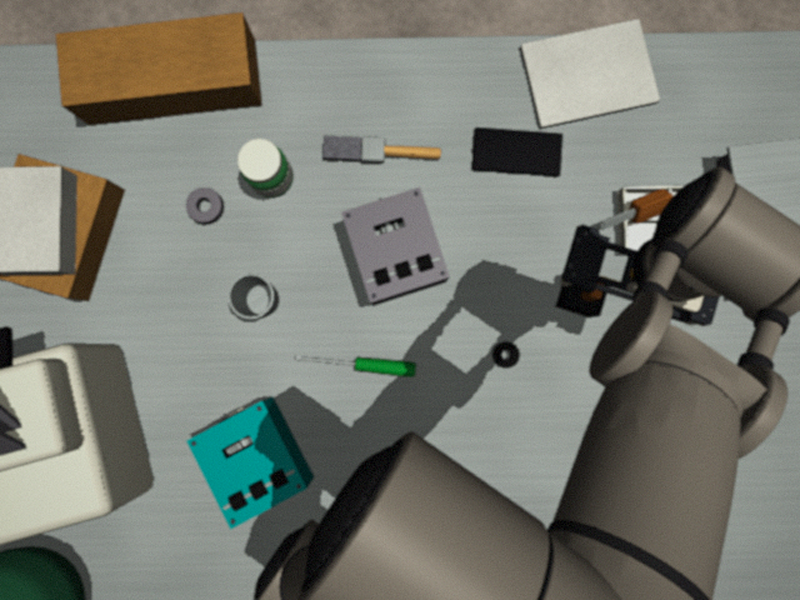

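step_arm(increments="0 0 0 0 -0.5 50 1; 0 0 0 0 -0.5 70 1; 0 0 0 0 -0.5 70 1; 0 0 0 0 -0.5 70 1")

```text
time: 3.3
tool_pos: [499.8, -267.7, 131.8]
tcp_rot: [-3.141, 0.002, 2.814]
contact_force: [0.1, -0.0, 0.3]
grip_width: 91.8
```

```bash
python3 - <<'E'
from look import *
shot("3",dict(scene=(80,240,160,320),top=(400,560,150,310)))
E
```

```text
3.4 [ 499.9  -267.83  132.08] [-3.1409e+00  2.5000e-03  2.8138e+00] [ 0.26 -0.88 -0.96] [-0.045  0.007 -0.001] 91.71
```

View pics/scene_3.png

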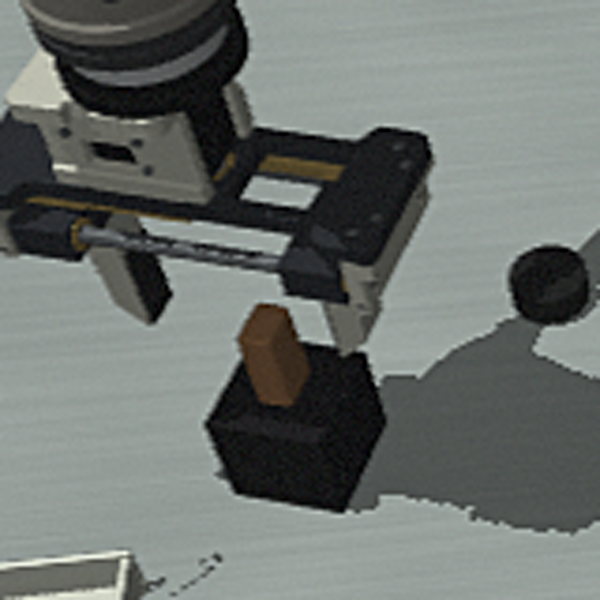

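step_arm(increments="0 0 0 0 0 25 1; 0 0 0 0 0 46 1; 0 0 0 0 0 46 1; 0 0 0 0 0 46 -1; 0 0 0 0 0 46 -1; 0 0 0 0 0 46 -1; 0 0 0 0 0 46 -1; 0 0 0 0 0 46 -1; 0 0 0 0 0 46 -1; 0 0 0 0 0 46 -1; 0 0 0 0 0 46 -1")

```text
time: 4.78
tool_pos: [499.2, -267.3, 84.7]
tcp_rot: [3.141, -0.0, 2.814]
contact_force: [1.3, 0.1, -0.0]
grip_width: 17.6
```

```bash
python3 - <<'E'
from look import *
shot("4",dict(scene=(80,240,160,320),top=(400,560,150,310)))
E
```

```text
4.875 [ 499.2  -267.33   84.64] [ 3.1415e+00 -1.0000e-04  2.8139e+00] [-0.32  0.96 -0.88] [-0.002  0.044 -0.021] 17.87
```

View pics/scene_4.png

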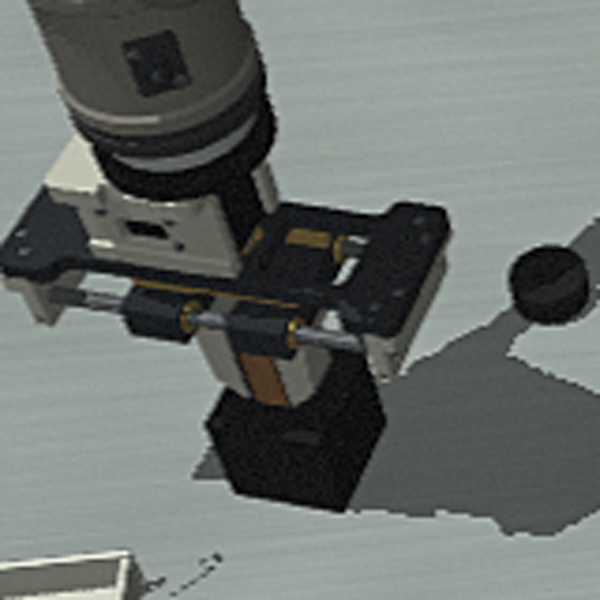

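step_arm(increments="0 0 0 0 0 -10 -1; 0 0 0 0 0 -40 -1; 0 0 0 0 0 -80 -1; 0 0 0 0 0 -110 -1; 0 0 0 0 0 -110 -1; 0 0 0 0 0 -110 -1")

```text
time: 5.62
tool_pos: [498.7, -267.1, 193.9]
tcp_rot: [3.141, -0.001, 2.814]
contact_force: [-0.4, 0.2, -1.9]
grip_width: 18.0
```

```bash
python3 - <<'E'
from look import *
shot("5",dict(scene=(60,260,100,300)))
ct,ft=load("top"); cs,fs=load("scene")
S=np.array([605.8,47.5]);y=np.radians(16.5);ux=np.array([np.cos(y),np.sin(y)]);uy=np.array([-ux[1],ux[0]])
# rectify slot region on z=72 plane, 10 px per mm
out=[]
for c,f in((ct,ft),(cs,fs)):
  for z in(85,70):
    X,Y=np.meshgrid(np.arange(-20,20,.1),np.arange(35,-35,-.1)) # cols slot x, rows slot y
    P=np.stack([S[0]+X*ux[0]+Y*uy[0],S[1]+X*ux[1]+Y*uy[1],np.full_like(X,z)],-1)
    q=(P@c.R.T+c.t)@c.K.T; mp=(q[...,:2]/q[...,2:]).astype(np.float32)
    im=cv2.remap(f,mp[...,0],mp[...,1],cv2.INTER_CUBIC)[:,:,::-1].copy()
    im=cv2.resize(im.transpose(1,0,2)[::-1,::-1],(400,230)) 
    # cols: slot y increasing to the right ; rows: +x at top
    out.append(im)
cv2.imwrite("pics/slot.png",np.vstack([np.hstack(out[:2]),np.hstack(out[2:])]))
E
```

```text
5.675 [ 498.55 -266.98  193.43] [ 3.1408e+00 -2.3000e-03  2.8137e+00] [-0.32 -0.55 -0.8 ] [0.011 0.055 0.008] 17.71
```

View pics/slot.png

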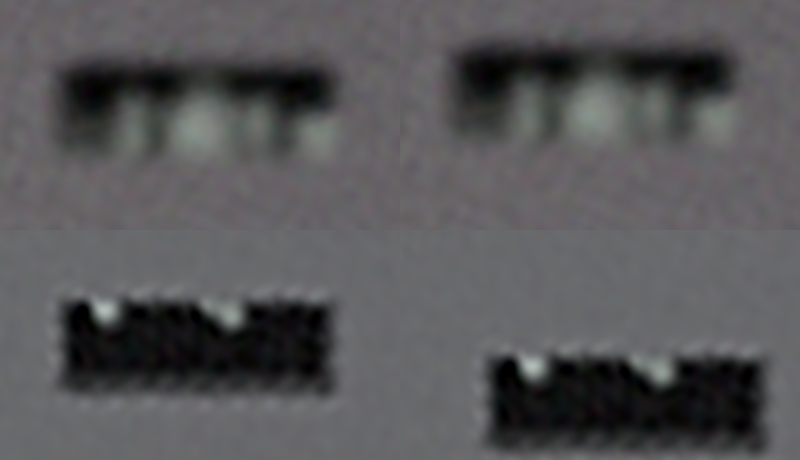

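View pics/scene_5.png

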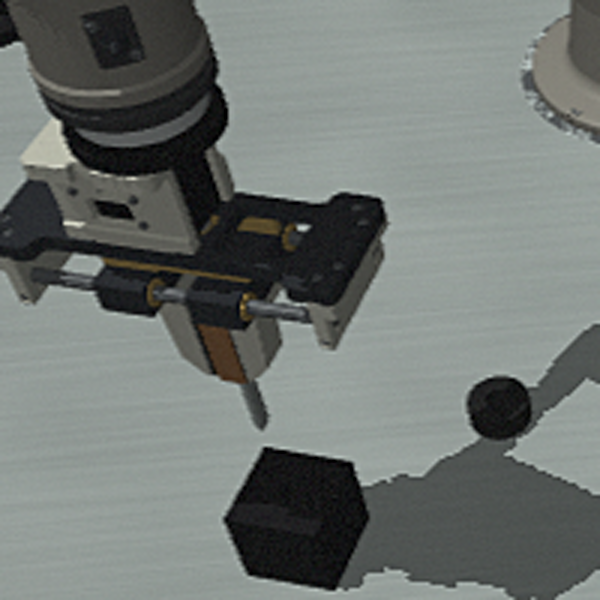

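```bash
cat > dial.py <<'E'
from h import *
def dial(f,c,name,S=(605.8,47.5),yaw=16.5,xo=46):
    y=np.radians(yaw);ux=np.array([np.cos(y),np.sin(y)]);uy=np.array([-ux[1],ux[0]])
    Y,Z=np.meshgrid(np.arange(-35,35,.1),np.arange(90,10,-.1))
    P=np.stack([S[0]+xo*ux[0]+Y*uy[0],S[1]+xo*ux[1]+Y*uy[1],Z],-1)
    q=(P@c.R.T+c.t)@c.K.T; mp=(q[...,:2]/q[...,2:]).astype(np.float32)
    im=cv2.remap(f,mp[...,0],mp[...,1],cv2.INTER_CUBIC)[:,:,::-1]
    cv2.imwrite(name,np.clip(im.astype(float)*1.6,0,255).astype(np.uint8)[:,:])
    g=cv2.GaussianBlur(im,(0,0),3).max(2); m=(g>90)&(np.hypot(Y,Z-44)<21)
    pts=np.stack([Y[m],Z[m]],1)
    if len(pts)>50:
        ce=pts.mean(0);u,s,v=np.linalg.svd(pts-ce,full_matrices=False);d=v[0]; d=d if d@(ce-[0,44])>0 else -d
        print("pointer centroid",ce.round(1),"axis",d.round(2),"angle from upright deg (+ = +y)",np.degrees(np.arctan2(d[0],d[1])).round(1),"via centroid",np.degrees(np.arctan2(ce[0],ce[1]-44)).round(1),"sig",(s/np.sqrt(len(pts))).round(1))
E
python3 - <<'E'
from dial import *
c,f=load("scene"); dial(f,c,"pics/dial0.png")
E
```

```text
pointer centroid [-7.8 45.5] axis [-0.83  0.56] angle from upright deg (+ = +y) -55.8 via centroid -79.3 sig [8.2 1.9]
```

View pics/dial0.png

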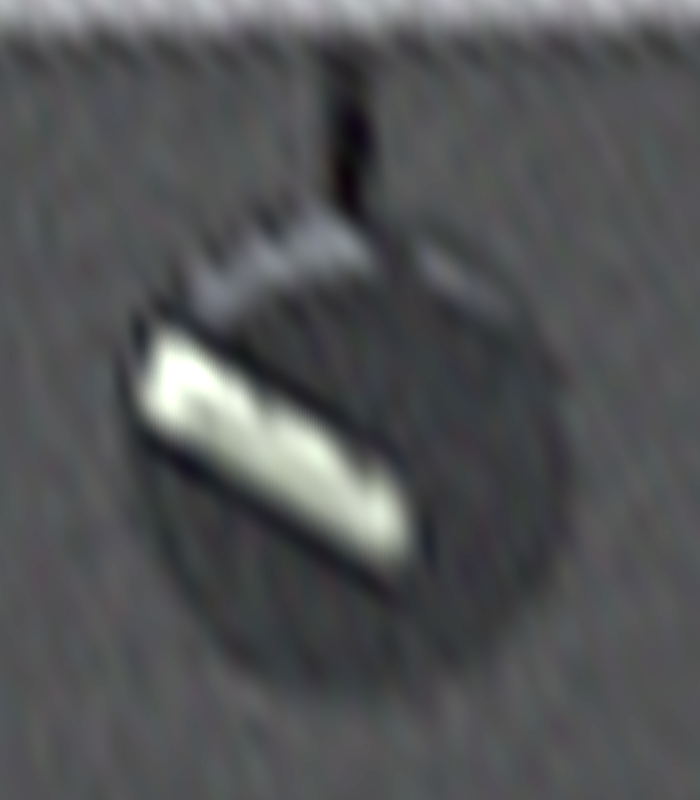

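step_arm(increments="0 0 -0.1 -2 50 0 -1; 0 0 -0.2 -4 100 0 -1; 0 0 -0.3 -6 150 0 -1; 0 0 -0.4 -7 200 0 -1; 0 0 -0.5 -8 250 0 -1; 0 0 -0.616 -10 300 0 -1; 0 0 -0.616 -10.3 317.3 0 -1; 0 0 -0.616 -10.3 317.3 0 -1; 0 0 -0.616 -10.3 317.3 0 -1; 0 0 -0.616 -10.3 317.3 0 -1")

```text
time: 6.92
tool_pos: [610.8, 28.1, 194.7]
tcp_rot: [-3.141, -0.0, -2.856]
contact_force: [-0.4, -0.4, -0.8]
grip_width: 18.2
```

```bash
python3 - <<'E'
from look import *
shot("6",dict(scene=(240,420,170,350),top=(230,400,120,260)))
E
```

```text
7.025 [610.98  28.5  194.84] [-3.1415e+00  1.0000e-04 -2.8552e+00] [ 0.03 -0.25 -1.27] [ 0.022  0.028 -0.025] 17.77
```

View pics/scene_6.png

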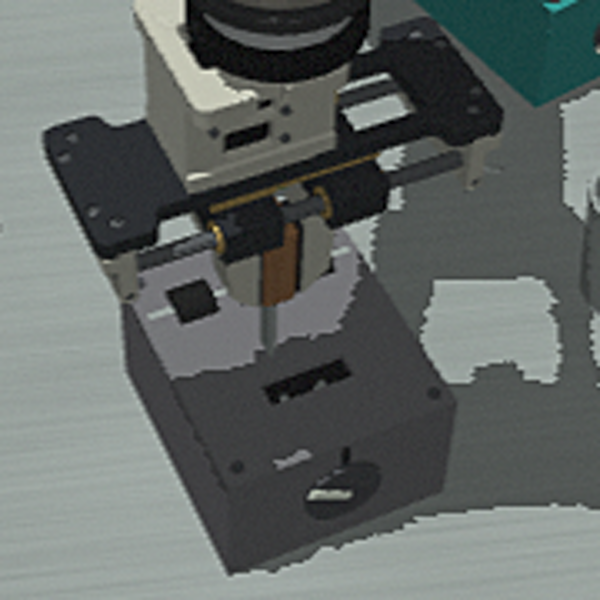

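View pics/top_6.png

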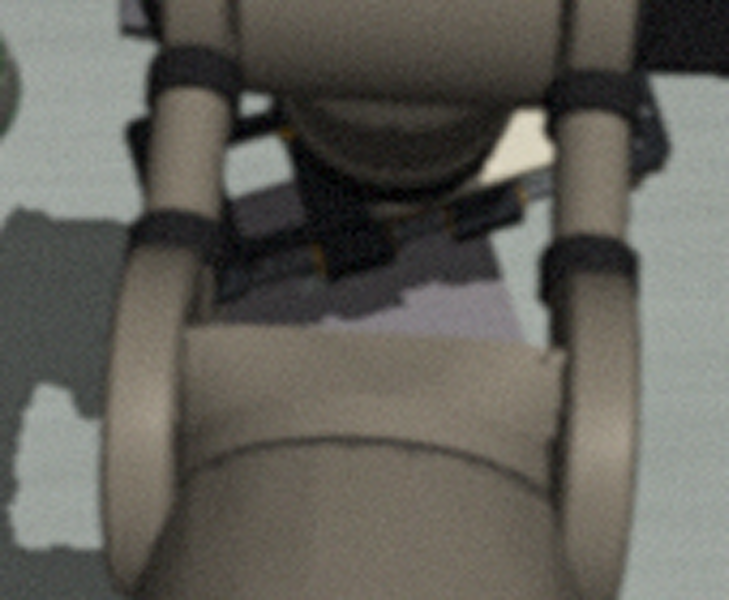

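```bash
python3 - <<'E'
from look import *
c,f=load("scene",6)
print(c.proj([610.98,28.5,118.2]),c.proj([610.98,28.5,140]))
o=cv2.resize(f[255:285,305:340],None,fx=16,fy=16,interpolation=cv2.INTER_CUBIC)[:,:,::-1]; cv2.imwrite("pics/t6.png",o)
E
```

```text
[321.7758137  275.24270397] [321.96187103 267.18281975]
```

View pics/t6.png

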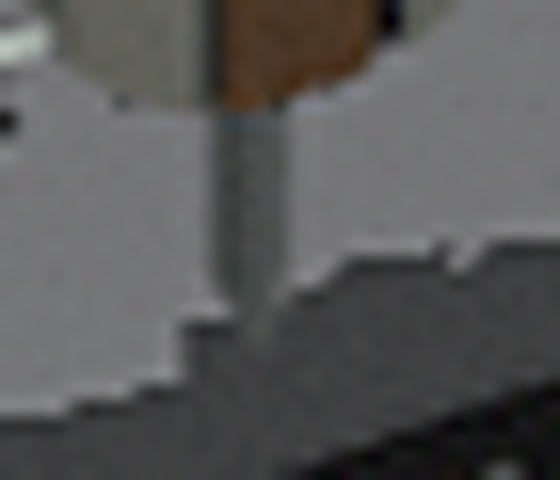

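```bash
python3 - <<'E'
from look import *
c,f=load("scene",6)
y=np.radians(16.5);ux=np.array([np.cos(y),np.sin(y)]);uy=np.array([-ux[1],ux[0]]);S=np.array([605.8,47.5])
r=f[262:273,312:330].astype(int).sum(2); print(r)
for p,z in (((320.3,275.9),118.2),):
    P=c.plane(p,z)[:2]; print(P,(P-S)@ux,(P-S)@uy)
P=np.array([610.98,28.5]);print((P-S)@ux,(P-S)@uy)
E
```

```text
[[358 358 368 368 354 330 234 184 223 243 262 344 363 357 350 355 354 348]
 [351 357 356 355 362 343 246 183 209 230 257 335 367 357 350 350 348 353]
 [357 354 352 355 365 339 237 184 225 232 248 336 362 356 357 352 346 355]
 [347 355 358 353 358 343 239 190 209 235 244 336 361 355 350 354 352 345]
 [353 350 354 353 364 341 240 173 218 237 255 334 358 358 355 358 353 357]
 [354 353 351 355 361 346 238 190 208 234 254 338 354 347 354 358 352 350]
 [352 354 346 353 365 333 237 179 221 231 247 335 361 349 357 354 353 359]
 [351 359 349 351 360 339 233 183 213 226 248 337 361 352 354 364 348 354]
 [353 348 358 347 358 342 239 186 221 229 242 341 362 357 360 376 383 375]
 [353 357 350 357 361 340 234 177 210 227 252 341 374 378 248 160 161 163]
 [350 353 353 358 358 369 257 182 206 230 279 362 381 257 168 179 178 184]]
[612.03863705  25.84616786] -0.1682922799798925 -22.53399024556118
-0.4296053227572292 -19.688774448062006
```

step_arm(increments="0 0 0 0 3 10 -1; 0 0 0 0 3 22 -1; 0 0 0 0 3 26 -1; 0 0 0 0 3 26 -1; 0 0 0 0 3 26 -1")

```text
time: 7.65
tool_pos: [610.5, 32.6, 168.9]
tcp_rot: [-3.141, 0.001, -2.853]
contact_force: [-0.2, 0.4, -0.1]
grip_width: 18.0
```

```bash
python3 - <<'E'
from look import *
shot("7",dict(scene=(290,360,240,300)))
c,f=load("scene",7)
print(c.proj([*get_obs()["tool_pos"][:2],get_obs()["tool_pos"][2]-76.65]))
E
```

```text
7.7 [610.5   32.56 169.07] [-3.1414e+00  7.0000e-04 -2.8533e+00] [ 0.48  0.29 -0.37] [ 0.053 -0.013 -0.025] 17.87
[323.85932223 283.91597901]
```

View pics/scene_7.png

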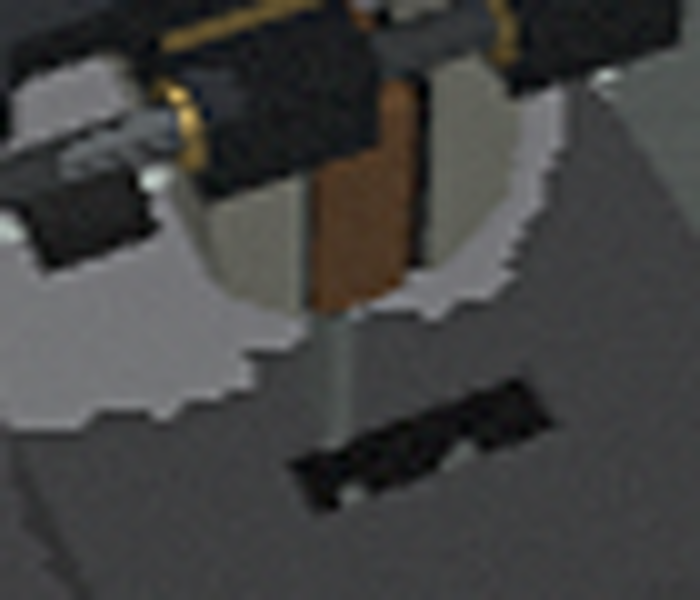

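```bash
python3 - <<'E'
from look import *
c,f=load("scene",7)
y=np.radians(16.5);ux=np.array([np.cos(y),np.sin(y)]);uy=np.array([-ux[1],ux[0]]);S=np.array([605.8,47.5])
g=f.astype(int).sum(2); print(g[274:286,318:330])
for p in((323.3,283.3),(323.,282.5)):
    P=c.plane(p,92.4)[:2]; print(P,(P-S)@ux,(P-S)@uy)
P=np.array([610.5,32.56]);print((P-S)@ux,(P-S)@uy)
# slot corners as seen
for q in((290,465),(520,380),(553,423),(318,512)):
    P=c.plane((290+q[0]/10-.5,240+q[1]/10-.5),85)[:2];print(((P-S)@ux).round(1),((P-S)@uy).round(1))
E
```

```text
[[384 254 171 192 200 229 249 210 189 188 199 185]
 [170 173 188 197 201 228 238 208 186 183 193 190]
 [187 187 195 201 195 229 246 209 185 193 184 194]
 [195 186 192 196 205 231 251 202 187 191 181 187]
 [179 192 194 197 198 230 243 206 190 194 191 192]
 [193 189 199 204 200 226 237 200 191 182 183 191]
 [189 188 179 200 209 229 242 202 189 185 193 190]
 [184 181 197 191 211 230 244 199 188 191 188 188]
 [193 188 189 194 200 240 238 205 186 193 142  70]
 [190 195 186 181 207 247 239 162  96  49  29  50]
 [188 180 180 186 231 259 155  50  54  62  58  72]
 [189 173 126  71  87  59  12  72  53  22  57  56]]
[609.06266528  31.79066783] -1.333383534980867 -15.989064711658585
[607.29972107  31.51939451] -3.1007750135036485 -15.748463716665192
0.26326350400394755 -15.65963895903925
-4.4 -23.6
-4.8 21.0
6.0 22.1
6.7 -23.3
```

step_arm(increments="0 0 0 -1 -2.3 0 -1; 0 0 0 -1 -2.3 0 -1; 0 0 0 -1 -2.3 3 -1; 0 0 0 -1 -2.3 6 -1; 0 0 0 -1 -2.3 8 -1; 0 0 0 -1 -2.3 10 -1; 0 0 0 -1 -2.3 10 -1")

```text
time: 8.57
tool_pos: [611.8, 30.7, 158.5]
tcp_rot: [3.141, -0.0, -2.853]
contact_force: [1.0, 0.9, -0.3]
grip_width: 17.9
```

```bash
cat > ob.py <<'E'
from plant import get_obs
import numpy as np
def ob():
    o=get_obs(); y=np.radians(16.5);ux=np.array([np.cos(y),np.sin(y)]);uy=np.array([-ux[1],ux[0]]);S=np.array([605.8,47.5])
    p=o["tool_pos"];d=p[:2]-S;F=o["contact_force"]
    print(round(o["time"],2),"slot xy",(d@ux).round(2),(d@uy).round(2),"tip z",(p[2]-76.65).round(2),"rot",o["tcp_rot"].round(4),"F ux,uy,z",(F[:2]@ux).round(2),(F[:2]@uy).round(2),F[2].round(2),"M",o["moment"].round(3),round(o["grip_width"],2))
if __name__=="__main__": ob()
E
python3 ob.py; python3 - <<'E'
from look import *
shot("8",dict(scene=(290,360,240,300)))
E
```

```text
8.57 slot xy 0.95 -17.84 tip z 81.84 rot [ 3.1414e+00 -3.0000e-04 -2.8534e+00] F ux,uy,z 1.16 0.57 -0.33 M [0.002 0.019 0.027] 17.94
8.625 [611.9   30.62 158.66] [ 3.1415  0.     -2.8534] [ 0.44  0.23 -0.22] [ 0.047 -0.001 -0.04 ] 17.77
```

View pics/scene_8.png

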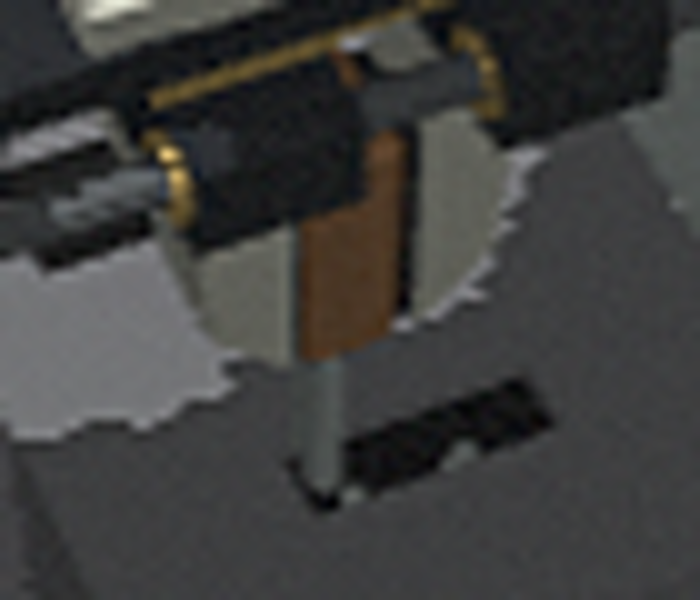

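step_arm(increments="0 0 0 0 0 2 -1; 0 0 0 0 0 4 -1; 0 0 0 0 0 6 -1; 0 0 0 0 0 8 -1; 0 0 0 0 0 8 -1")

```text
time: 9.25
tool_pos: [611.8, 30.7, 150.5]
tcp_rot: [3.141, -0.0, -2.853]
contact_force: [0.1, -0.6, -1.4]
grip_width: 17.9
```

```bash
python3 ob.py
```

```text
9.25 slot xy 0.94 -17.85 tip z 73.83 rot [ 3.1414e+00 -4.0000e-04 -2.8534e+00] F ux,uy,z -0.03 -0.57 -1.37 M [0.051 0.081 0.011] 17.93
```

step_arm(increments="0 0 0 0 0 1.5 -1; 0 0 0 0 0 3 -1; 0 0 0 0 0 4.5 -1; 0 0 0 0 0 4.5 -1")

```text
time: 9.75
tool_pos: [611.8, 30.7, 146.1]
tcp_rot: [3.141, -0.0, -2.853]
contact_force: [-0.5, -0.0, -1.1]
grip_width: 18.0
```

```bash
python3 ob.py
```

```text
9.75 slot xy 0.99 -17.86 tip z 69.42 rot [ 3.1414e+00 -2.0000e-04 -2.8534e+00] F ux,uy,z -0.48 0.11 -1.07 M [0.107 0.002 0.009] 17.97
```

step_arm(increments="0 0 0 0 0 1.5 -1; 0 0 0 0 0 3 -1; 0 0 0 0 0 3 -1; 0 0 0 0 1 3 -1; 0 0 0 0 2 3 -1; 0 0 0 0 3 3 -1; 0 0 0 0 4 3 -1; 0 0 0 0 4 3 -1")

```text
time: 10.75
tool_pos: [610.8, 34.5, 143.3]
tcp_rot: [-3.142, 0.0, -2.853]
contact_force: [0.7, 0.5, -0.5]
grip_width: 18.3
```

```bash
python3 ob.py
```

```text
10.75 slot xy 1.11 -13.87 tip z 66.67 rot [-3.1415e+00  2.0000e-04 -2.8533e+00] F ux,uy,z 0.78 0.29 -0.47 M [-0.013  0.045 -0.017] 18.32
```

step_arm(increments="0 0 0 0 1 0 -1; 0 0 0 0 2 0 -1; 0 0 0 0 3 0 -1; 0 0 0 0 3 0 -1")

```text
time: 11.25
tool_pos: [610.3, 36.9, 143.9]
tcp_rot: [-3.14, 0.001, -2.853]
contact_force: [-0.3, -5.8, 4.8]
grip_width: 17.8
```

```bash
python3 ob.py
```

```text
11.25 slot xy 1.25 -11.48 tip z 67.22 rot [-3.1404e+00  1.0000e-03 -2.8534e+00] F ux,uy,z -1.98 -5.5 4.83 M [-1.093  0.079  0.018] 17.77
```

step_arm(increments="0 0 0 0 0.5 0 -1; 0 0 0 0 1 0 -1; 0 0 0 0 1 0 -1")

```text
time: 11.62
tool_pos: [610.0, 37.7, 144.1]
tcp_rot: [-3.14, 0.001, -2.853]
contact_force: [-0.1, -5.5, 5.2]
grip_width: 17.9
```

```bash
python3 ob.py;  python3 - <<'E'
from look import *
shot("9",dict(scene=(290,370,250,340)))
from dial import dial
c,f=load("scene",9); dial(f,c,"pics/dial9.png")
E
```

```text
11.62 slot xy 1.27 -10.57 tip z 67.46 rot [-3.1402e+00  1.2000e-03 -2.8534e+00] F ux,uy,z -1.69 -5.21 5.18 M [-1.233  0.1    0.004] 17.92
11.675 [610.07  37.71 144.11] [-3.1402e+00  1.3000e-03 -2.8534e+00] [-0.58 -6.14  6.57] [-1.209  0.142  0.036] 17.57
pointer centroid [-6.9 46.2] axis [-0.76  0.66] angle from upright deg (+ = +y) -49.1 via centroid -72.4 sig [8.5 2. ]
```

View pics/scene_9.png

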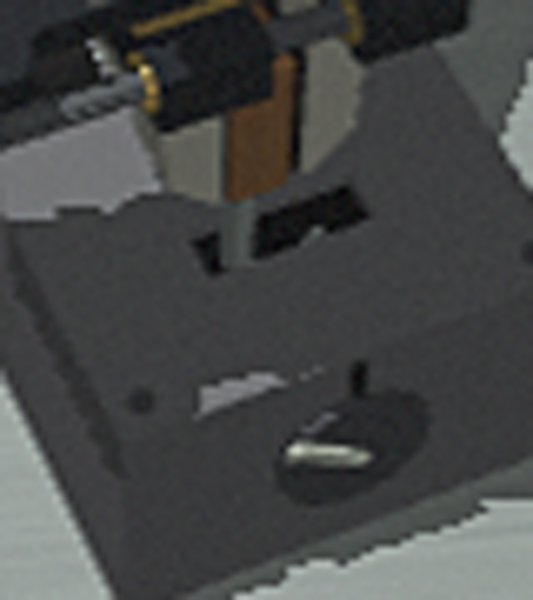

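step_arm(increments="0 0 0 0 0.5 -0.5 -1; 0 0 0 0 1 -0.7 -1; 0 0 0 0 1.5 -0.7 -1; 0 0 0 0 2 -0.7 -1; 0 0 0 0 2 -0.7 -1")

```text
time: 12.3
tool_pos: [609.4, 39.9, 144.8]
tcp_rot: [-3.141, 0.001, -2.853]
contact_force: [-1.1, -5.3, 6.6]
grip_width: 17.9
```

```bash
python3 ob.py
```

```text
12.3 slot xy 1.28 -8.36 tip z 68.16 rot [-3.1406e+00  1.2000e-03 -2.8534e+00] F ux,uy,z -2.52 -4.76 6.64 M [-1.137  0.141  0.027] 17.91
```

step_arm(increments="0 0 0 0 -2 0 -1; 0 0 0 0 -4 0 -1; 0 0 0 0 -4 1 -1; 0 0 0 0 -4 2.2 -1; 0 0 0 0 -4 2.2 -1")

```text
time: 12.92
tool_pos: [609.8, 36.7, 141.0]
tcp_rot: [3.141, -0.001, -2.853]
contact_force: [-0.8, 0.6, -1.1]
grip_width: 18.1
```

```bash
python3 ob.py
```

```text
12.93 slot xy 0.76 -11.52 tip z 64.37 rot [ 3.1408e+00 -1.1000e-03 -2.8533e+00] F ux,uy,z -0.58 0.76 -1.1 M [ 0.068 -0.006  0.025] 18.14
```

step_arm(increments="0 0 0 0 1 0 -1; 0 0 0 0 2 0 -1; 0 0 0 0 3 0 -1; 0 0 0 0 4 0 -1; 0 0 0 0 4.5 0 -1; 0 0 0 0 4.5 0 -1")

```text
time: 13.68
tool_pos: [609.1, 40.7, 142.0]
tcp_rot: [-3.141, 0.001, -2.853]
contact_force: [1.3, -2.0, 1.4]
grip_width: 17.9
```

```bash
python3 ob.py
```

```text
13.68 slot xy 1.23 -7.49 tip z 65.35 rot [-3.1414e+00  7.0000e-04 -2.8534e+00] F ux,uy,z 0.72 -2.32 1.4 M [-0.585 -0.073 -0.006] 17.86
```

step_arm(increments="0 0 0 0 0.8 0 -1; 0 0 0 0 1.6 0 -1; 0 0 0 0 2.4 0 -1; 0 0 0 0 3.2 0 -1; 0 0 0 0 4 0 -1; 0 0 0 0 4 0 -1")

```text
time: 14.42
tool_pos: [607.7, 44.7, 141.7]
tcp_rot: [3.141, -0.0, -2.853]
contact_force: [0.6, -0.8, 0.4]
grip_width: 18.0
```

```bash
python3 ob.py
```

```text
14.43 slot xy 1.05 -3.2 tip z 65.02 rot [ 3.1413 -0.     -2.8533] F ux,uy,z 0.31 -0.97 0.44 M [-0.386 -0.18   0.022] 17.96
```

step_arm(increments="0 0 0 0 0.8 0 -1; 0 0 0 0 1.6 0 -1; 0 0 0 0 2.4 0 -1; 0 0 0 0 3.2 0 -1; 0 0 0 0 4 0 -1; 0 0 0 0 4 0 -1")

```text
time: 15.18
tool_pos: [606.6, 48.5, 141.7]
tcp_rot: [3.141, 0.0, -2.853]
contact_force: [1.0, -2.0, 1.5]
grip_width: 17.7
```

```bash
python3 ob.py;  python3 - <<'E'
from look import *
shot("10",dict(scene=(290,370,250,340)))
from dial import dial
c,f=load("scene",10); dial(f,c,"pics/dial10.png")
E
```

```text
15.18 slot xy 1.03 0.74 tip z 65.07 rot [ 3.1414  0.     -2.8533] F ux,uy,z 0.42 -2.18 1.54 M [-0.466 -0.155  0.019] 17.73
15.225 [606.57  48.52 141.7 ] [ 3.1413  0.     -2.8533] [-0.71 -1.99  0.58] [-0.468 -0.173 -0.002] 17.77
pointer centroid [-3.8 50.4] axis [-0.42  0.91] angle from upright deg (+ = +y) -24.8 via centroid -30.7 sig [9.1 1.6]
```

View pics/scene_10.png

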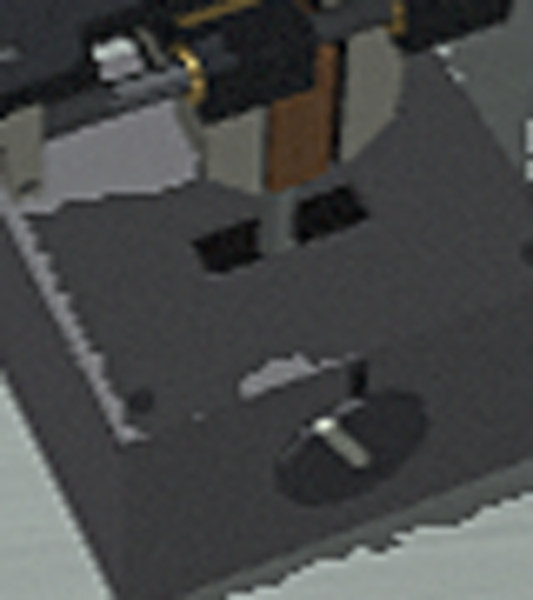

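step_arm(increments="0 0 0 0 0.8 0 -1; 0 0 0 0 1.6 0 -1; 0 0 0 0 2.4 0 -1; 0 0 0 0 3.2 0 -1; 0 0 0 0 4 0 -1; 0 0 0 0 4.8 0 -1; 0 0 0 0 4.8 0 -1")

```text
time: 16.1
tool_pos: [605.1, 53.1, 141.6]
tcp_rot: [3.141, -0.0, -2.853]
contact_force: [0.7, -2.7, -1.7]
grip_width: 17.8
```

```bash
python3 ob.py
```

```text
16.1 slot xy 0.95 5.54 tip z 64.98 rot [ 3.1414e+00 -2.0000e-04 -2.8533e+00] F ux,uy,z -0.15 -2.8 -1.7 M [-0.642 -0.234 -0.024] 17.78
```

step_arm(increments="0 0 0 0 0.8 0 -1; 0 0 0 0 1.6 0 -1; 0 0 0 0 2.4 0 -1; 0 0 0 0 2.4 0 -1")

```text
time: 16.6
tool_pos: [604.5, 55.4, 141.8]
tcp_rot: [3.141, 0.0, -2.853]
contact_force: [0.8, -2.6, -1.2]
grip_width: 18.0
```

```bash
python3 ob.py;  python3 - <<'E'
from look import *
shot("11",dict(scene=(290,370,250,340)))
from dial import dial
c,f=load("scene",11); dial(f,c,"pics/dial11.png")
E
```

```text
16.6 slot xy 1.02 7.95 tip z 65.11 rot [ 3.1414  0.     -2.8533] F ux,uy,z 0.04 -2.73 -1.2 M [-0.698 -0.107 -0.028] 18.0
16.65 [604.54  55.4  141.75] [ 3.1414e+00  1.0000e-04 -2.8533e+00] [ 0.44 -3.23 -0.76] [-0.678 -0.101  0.033] 17.77
pointer centroid [-0.2 51.3] axis [-0.16  0.99] angle from upright deg (+ = +y) -9.3 via centroid -1.5 sig [9.2 1.3]
```

View pics/dial11.png

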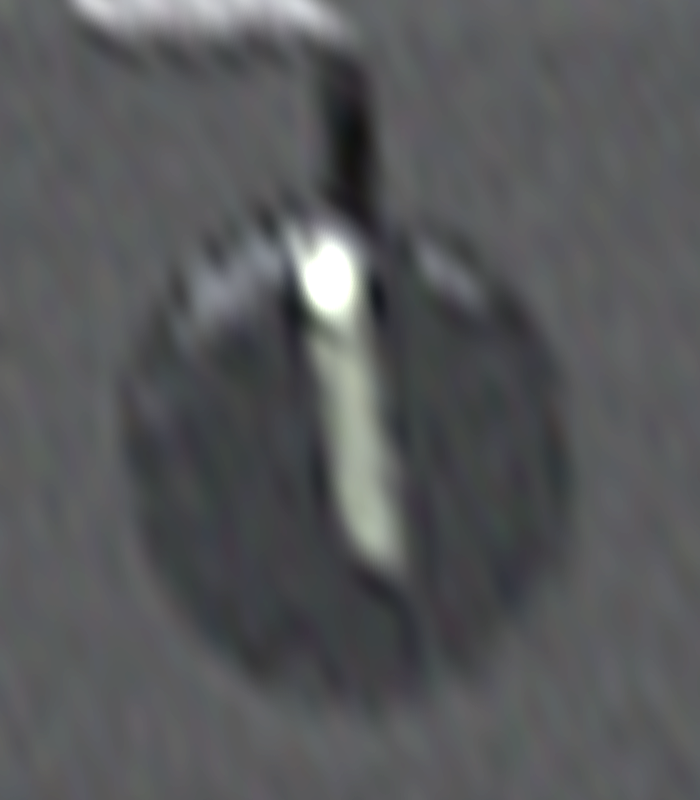

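step_arm(increments="0 0 0 0 0.4 0 -1; 0 0 0 0 0.8 0 -1; 0 0 0 0 1.2 0 -1; 0 0 0 0 1.2 0 -1")

```text
time: 17.15
tool_pos: [604.3, 56.5, 141.8]
tcp_rot: [3.141, 0.0, -2.853]
contact_force: [-0.1, -3.4, 0.0]
grip_width: 18.1
```

```bash
python3 ob.py
```

```text
17.15 slot xy 1.09 9.07 tip z 65.1 rot [ 3.1415e+00  2.0000e-04 -2.8534e+00] F ux,uy,z -1.02 -3.24 0.02 M [-0.666 -0.189  0.015] 18.06
```

step_arm(increments="0 0 0 0 0.3 0 -1; 0 0 0 0 0.6 0 -1; 0 0 0 0 0.9 0 -1; 0 0 0 0 0.9 0 -1")

```text
time: 17.65
tool_pos: [604.0, 57.3, 141.7]
tcp_rot: [3.141, 0.0, -2.853]
contact_force: [0.5, -3.3, -0.1]
grip_width: 17.8
```

```bash
python3 ob.py
```

```text
17.65 slot xy 1.06 9.94 tip z 65.08 rot [ 3.1415e+00  1.0000e-04 -2.8534e+00] F ux,uy,z -0.41 -3.27 -0.13 M [-0.671 -0.215 -0.001] 17.76
```

step_arm(increments="0 0 0 0 0.3 0 -1; 0 0 0 0 0.6 0 -1; 0 0 0 0 0.9 0 -1; 0 0 0 0 0.9 0 -1")

```text
time: 18.15
tool_pos: [603.7, 58.2, 141.7]
tcp_rot: [3.141, 0.0, -2.853]
contact_force: [1.7, -2.3, -0.5]
grip_width: 17.9
```

```bash
python3 ob.py
```

```text
18.15 slot xy 1.05 10.88 tip z 65.09 rot [ 3.1415e+00  1.0000e-04 -2.8534e+00] F ux,uy,z 0.95 -2.71 -0.53 M [-0.658 -0.19  -0.002] 17.88
```

step_arm(increments="0 0 0 0 0.3 0 -1; 0 0 0 0 0.6 0 -1; 0 0 0 0 0.9 0 -1; 0 0 0 0 0.9 0 -1")

```text
time: 18.65
tool_pos: [603.5, 59.1, 141.7]
tcp_rot: [3.141, 0.0, -2.853]
contact_force: [0.8, -3.0, -1.4]
grip_width: 17.8
```

```bash
python3 ob.py;  python3 - <<'E'
from look import *
shot("12",dict(scene=(290,370,250,340)))
from dial import dial
c,f=load("scene",12); dial(f,c,"pics/dial12.png")
E
```

```text
18.65 slot xy 1.04 11.77 tip z 65.09 rot [ 3.1414e+00  1.0000e-04 -2.8534e+00] F ux,uy,z -0.05 -3.09 -1.35 M [-0.602 -0.151  0.021] 17.81
18.7 [603.47  59.08 141.75] [ 3.1415e+00  1.0000e-04 -2.8534e+00] [ 0.86 -2.92 -0.26] [-0.555 -0.207  0.007] 17.92
pointer centroid [ 1.4 50.8] axis [-0.05  1.  ] angle from upright deg (+ = +y) -2.6 via centroid 11.3 sig [8.7 1.6]
```

View pics/dial12.png

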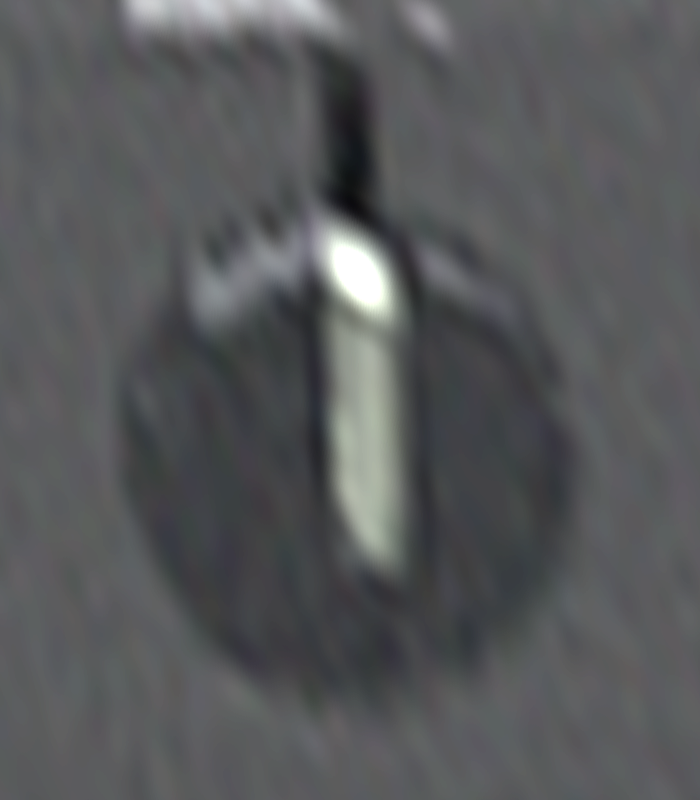

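step_arm(increments="0 0 0 0 0.3 0 -1; 0 0 0 0 0.6 0 -1; 0 0 0 0 0.6 0 -1")

```text
time: 19.08
tool_pos: [603.3, 59.7, 141.7]
tcp_rot: [3.141, 0.0, -2.853]
contact_force: [1.2, -3.4, -0.4]
grip_width: 17.4
```

```bash
python3 ob.py
```

```text
19.07 slot xy 1.05 12.39 tip z 65.09 rot [ 3.1415e+00  1.0000e-04 -2.8533e+00] F ux,uy,z 0.16 -3.58 -0.38 M [-0.574 -0.187  0.002] 17.38
```

step_arm(increments="0 0 0 0 0.3 0 -1; 0 0 0 0 0.6 0 -1; 0 0 0 0 0.6 0 -1")

```text
time: 19.45
tool_pos: [603.2, 60.0, 141.7]
tcp_rot: [-3.141, 0.0, -2.853]
contact_force: [-0.1, -5.6, -0.7]
grip_width: 18.0
```

```bash
python3 ob.py
```

```text
19.45 slot xy 1.06 12.67 tip z 65.09 rot [-3.1412e+00  1.0000e-04 -2.8534e+00] F ux,uy,z -1.65 -5.3 -0.69 M [-0.986 -0.313 -0.003] 17.95
```

step_arm(increments="0 0 0 0 0.3 0 -1; 0 0 0 0 0.3 0 -1; 0 0 0 0 0.3 0 -1")

```text
time: 19.82
tool_pos: [603.2, 60.1, 141.8]
tcp_rot: [-3.141, 0.0, -2.853]
contact_force: [0.9, -4.7, 0.3]
grip_width: 17.9
```

```bash
python3 ob.py;  python3 - <<'E'
from look import *
shot("13",dict(scene=(290,370,250,340)))
from dial import dial
c,f=load("scene",13); dial(f,c,"pics/dial13.png")
E
```

```text
19.82 slot xy 1.08 12.82 tip z 65.17 rot [-3.1410e+00  3.0000e-04 -2.8534e+00] F ux,uy,z -0.47 -4.77 0.35 M [-1.217 -0.264  0.057] 17.86
19.875 [603.22  60.08 141.82] [-3.1409e+00  3.0000e-04 -2.8534e+00] [ 1.42 -6.02  0.17] [-1.177 -0.326  0.033] 17.64
pointer centroid [ 1.6 50.7] axis [-0.01  1.  ] angle from upright deg (+ = +y) -0.7 via centroid 13.7 sig [8.8 1.6]
```

View pics/dial13.png

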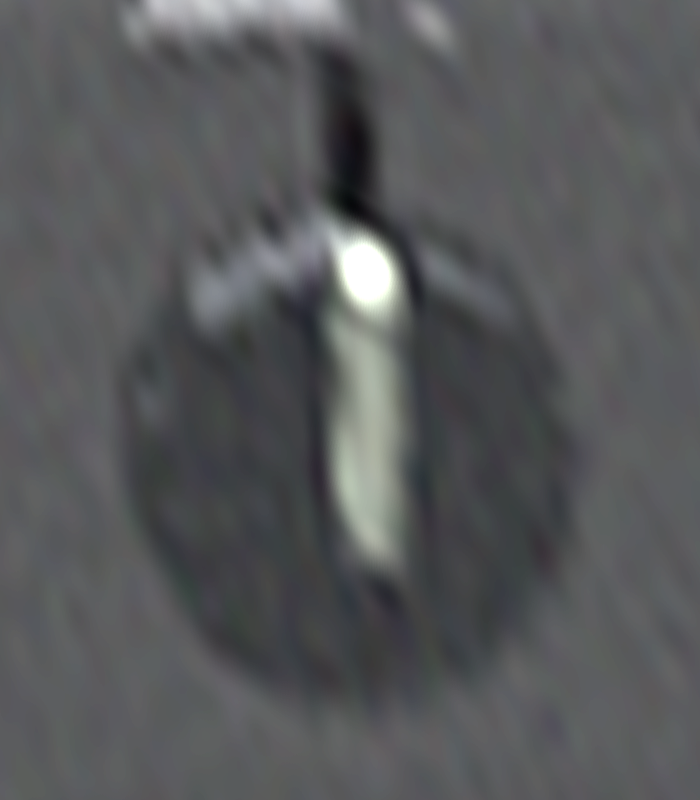

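step_arm(increments="0 0 0 0 0.4 0 -1; 0 0 0 0 0.4 0 -1; 0 0 0 0 0.4 0 -1")

```text
time: 20.25
tool_pos: [603.2, 60.3, 141.9]
tcp_rot: [-3.141, 0.0, -2.853]
contact_force: [1.2, -6.8, -1.3]
grip_width: 17.7
```

```bash
python3 ob.py
```

```text
20.25 slot xy 1.12 12.97 tip z 65.24 rot [-3.1405e+00  4.0000e-04 -2.8534e+00] F ux,uy,z -0.81 -6.87 -1.33 M [-1.303 -0.35   0.032] 17.71
```

step_arm(increments="0 0 0 0 -1 0 -1; 0 0 0 0 -2.5 0 -1; 0 0 0 0 -3 0 -1; 0 0 0 0 -3 0 -1")

```text
time: 20.75
tool_pos: [603.5, 58.5, 141.5]
tcp_rot: [3.141, -0.001, -2.853]
contact_force: [-1.2, 0.0, -1.6]
grip_width: 17.9
```

```bash
python3 ob.py;  python3 - <<'E'
from look import *
shot("14",dict(scene=(290,370,250,340)))
from dial import dial
c,f=load("scene",14); dial(f,c,"pics/dial14.png")
E
```

```text
20.75 slot xy 0.89 11.16 tip z 64.83 rot [ 3.1406e+00 -5.0000e-04 -2.8533e+00] F ux,uy,z -1.16 0.37 -1.58 M [0.098 0.027 0.008] 17.9
20.8 [603.55  58.39 141.51] [ 3.1408e+00 -4.0000e-04 -2.8532e+00] [-0.09  0.66 -1.66] [0.072 0.035 0.023] 18.15
pointer centroid [ 1.6 50.7] axis [-0.01  1.  ] angle from upright deg (+ = +y) -0.7 via centroid 13.9 sig [8.8 1.6]
```

View pics/scene_14.png

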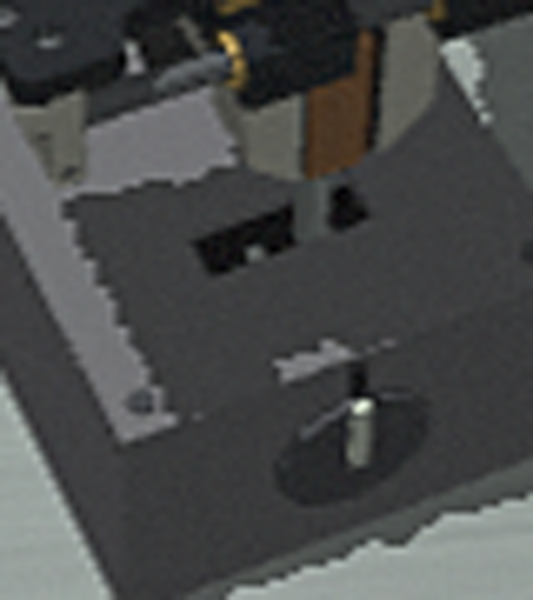

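step_arm(increments="0 0 0 0 0 -3 -1; 0 0 0 0 0 -8 -1; 0 0 0 0 0 -16 -1; 0 0 0 0 0 -30 -1; 0 0 0 0 0 -53 -1; 0 0 0 0 0 -53 -1; 0 0 0 0 0 -53 -1")

```text
time: 21.68
tool_pos: [603.5, 58.0, 194.4]
tcp_rot: [3.141, -0.0, -2.853]
contact_force: [0.2, -0.5, -1.2]
grip_width: 17.7
```

```bash
python3 ob.py;  python3 - <<'E'
from look import *
shot("15",dict(scene=(270,390,220,340)))
from dial import dial
c,f=load("scene",15); dial(f,c,"pics/dial15.png")
p=get_obs()["tool_pos"]; print(c.proj([p[0],p[1],p[2]-76.65]))
E
```

```text
21.68 slot xy 0.79 10.7 tip z 117.77 rot [ 3.1414e+00 -3.0000e-04 -2.8534e+00] F ux,uy,z 0.02 -0.49 -1.25 M [-0.014  0.056  0.013] 17.73
21.725 [603.31  57.97 193.99] [ 3.1411e+00 -1.2000e-03 -2.8534e+00] [ 0.62 -0.19 -1.2 ] [ 0.032 -0.043  0.043] 18.1
pointer centroid [ 2.  50.8] axis [-0.02  1.  ] angle from upright deg (+ = +y) -1.2 via centroid 16.6 sig [8.9 1.3]
[338.31530369 270.22756905]
```

View pics/scene_15.png

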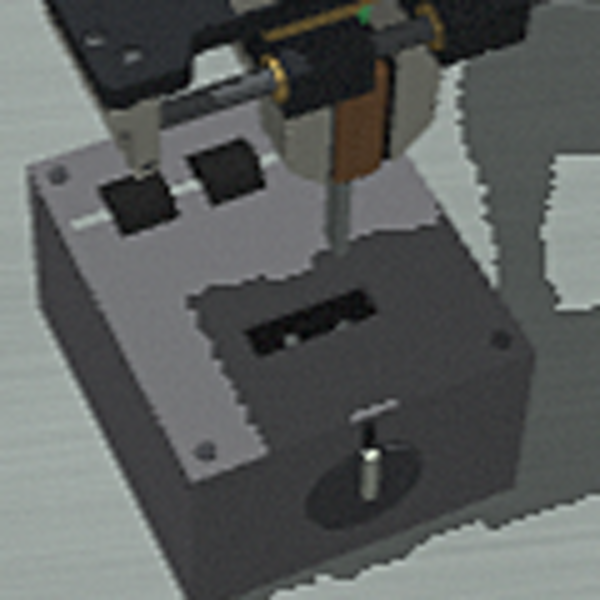

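step_arm(increments="0 0 0.1 28 -41 0 -1; 0 0 0.2 60 -88 0 -1; 0 0 0.3 92 -135 0 -1; 0 0 0.4 124 -182 0 -1; 0 0 0.5 156 -229 0 -1; 0 0 0.6157 180 -264 0 -1; 0 0 0.6157 192.4 -282.3 0 -1; 0 0 0.6157 192.4 -282.3 0 -1; 0 0 0.6157 192.4 -282.3 0 -1; 0 0 0.6157 192.4 -282.3 0 -1; 0 0 0.6157 192.4 -282.3 0 -1; 0 0 0.6157 192.4 -282.3 0 -1")

```text
time: 23.22
tool_pos: [499.7, -266.9, 194.7]
tcp_rot: [3.142, 0.0, 2.815]
contact_force: [0.1, 0.4, -1.0]
grip_width: 17.9
```

```bash
python3 - <<'E'
from look import *
shot("16",dict(scene=(80,240,160,320)))
c,f=load("scene",16);p=get_obs()["tool_pos"]; print(c.proj([p[0],p[1],p[2]-76.65]))
c5,f5=load("scene",5); print(c5.proj([498.6,-267.0,193.6-76.65]))
A=cv2.resize(f5[195:250,125:180],(400,400),interpolation=2);B=cv2.resize(f[195:250,125:180],(400,400),interpolation=2)
cv2.imwrite("pics/cmp.png",np.hstack([A,B])[:,:,::-1])
E
```

```text
23.275 [ 499.71 -267.02  194.74] [3.1415e+00 1.0000e-04 2.8147e+00] [-0.33  0.2  -1.32] [-0.019 -0.001  0.026] 17.72
[148.07107259 242.73401577]
[148.29330758 242.6883452 ]
```

View pics/cmp.png

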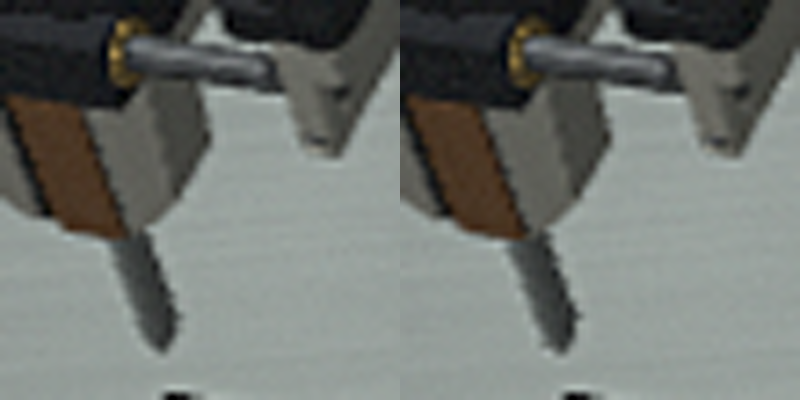

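step_arm(increments="0 0 0 0.4 -0.4 20 -1; 0 0 0 0.4 -0.4 45 -1; 0 0 0 0.4 -0.4 52 -1; 0 0 0 0.4 -0.4 52 -1; 0 0 0 0.4 -0.4 52 -1")

```text
time: 23.9
tool_pos: [499.6, -268.0, 143.7]
tcp_rot: [-3.141, 0.002, 2.814]
contact_force: [0.1, 0.1, -0.8]
grip_width: 18.0
```

```bash
python3 - <<'E'
from look import *
shot("17",dict(scene=(120,210,210,300)))
E
```

```text
23.95 [ 499.56 -267.94  143.72] [-3.1411e+00  1.8000e-03  2.8142e+00] [-0.34  0.41 -0.5 ] [-0.005 -0.003  0.017] 17.83
```

View pics/scene_17.png

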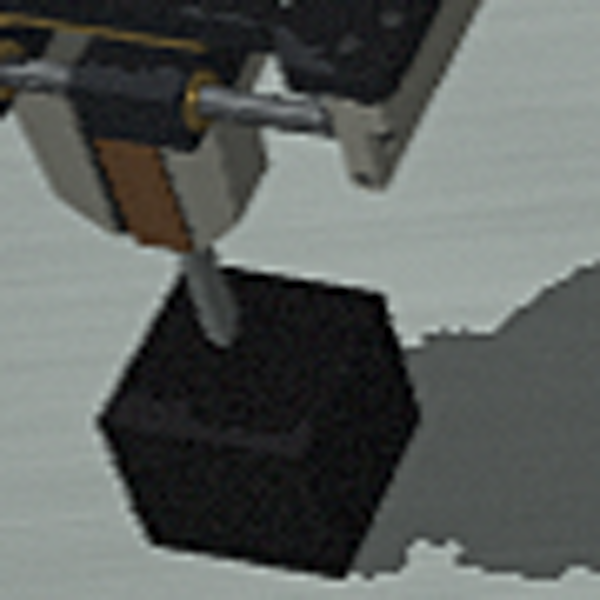

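step_arm(increments="0 0 0 0 0 0 -1; 0 0 0 0 0 3 -1; 0 0 0 0 0 6 -1; 0 0 0 0 0 9 -1; 0 0 0 0 0 11 -1; 0 0 0 0 0 13 -1; 0 0 0 0 0 13 -1")

```text
time: 24.82
tool_pos: [499.0, -267.6, 129.5]
tcp_rot: [3.141, -0.0, 2.814]
contact_force: [0.7, -0.7, -0.8]
grip_width: 17.8
```

```bash
python3 - <<'E'
from look import *
shot("18",dict(scene=(120,210,210,300)))
E
```

```text
24.875 [ 499.06 -267.61  129.63] [ 3.1414e+00 -1.0000e-04  2.8141e+00] [ 0.12 -0.12 -0.21] [-0.048  0.011  0.029] 18.12
```

View pics/scene_18.png

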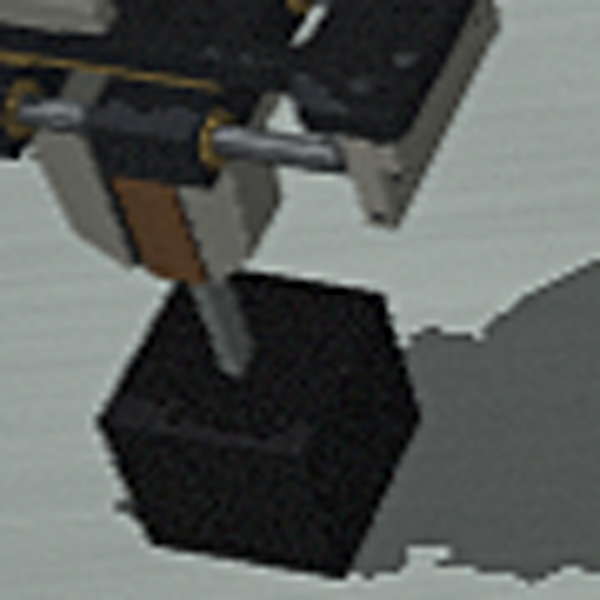

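step_arm(increments="0 0 0 0 0 4 -1; 0 0 0 0 0 8 -1; 0 0 0 0 0 12 -1; 0 0 0 0 0 16 -1; 0 0 0 0 0 16 -1")

```text
time: 25.5
tool_pos: [498.9, -267.5, 113.2]
tcp_rot: [3.141, -0.001, 2.814]
contact_force: [-0.3, -0.6, -0.5]
grip_width: 17.8
```

step_arm(increments="0 0 0 0 0 5 -1; 0 0 0 0 0 10 -1; 0 0 0 0 0 15 -1; 0 0 0 0 0 20 -1; 0 0 0 0 0 24 -1; 0 0 0 0 0 26 -1; 0 0 0 0 0 26 -1")

```text
time: 26.38
tool_pos: [499.0, -267.6, 87.6]
tcp_rot: [3.141, -0.0, 2.814]
contact_force: [-0.0, 0.0, -1.1]
grip_width: 18.1
```

```bash
python3 - <<'E'
from look import *
shot("19",dict(scene=(120,210,210,300)))
E
```

```text
26.425 [ 499.1  -267.67   87.73] [3.1415e+00 1.0000e-04 2.8141e+00] [-0.6  -0.04 -0.35] [-0.056  0.001 -0.012] 18.09
```

step_arm(increments="0 0 0 0 0 1 -1; 0 0 0 0 0 2 -1; 0 0 0 0 0 2.6 -1; 0 0 0 0 0 2.6 -1")

```text
time: 26.92
tool_pos: [499.0, -267.6, 85.1]
tcp_rot: [3.142, -0.0, 2.814]
contact_force: [-0.3, 0.3, -1.1]
grip_width: 18.0
```

```bash
python3 ob.py | cut -c1-400; python3 - <<'E'
from look import *
shot("20",dict(scene=(120,210,210,300)))
E
```

```text
26.93 slot xy -191.86 -271.83 tip z 8.43 rot [ 3.1415 -0.      2.8141] F ux,uy,z -0.16 0.36 -1.12 M [0.035 0.    0.028] 17.97
26.975 [ 499.04 -267.6    85.09] [ 3.1415 -0.      2.8141] [ 0.23 -0.11 -1.73] [-0.006 -0.039  0.028] 17.72
```

View pics/scene_20.png

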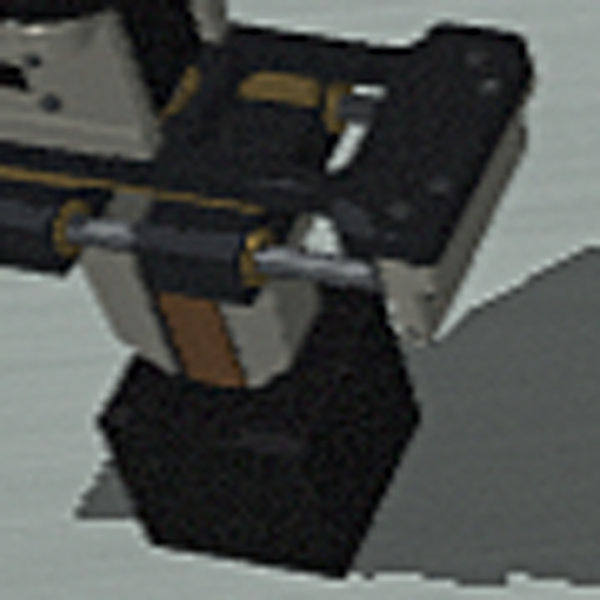

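step_arm(increments="0 0 0 0 0 0.4 -1; 0 0 0 0 0 0.8 -1; 0 0 0 0 0 0.8 -1")

```text
time: 27.35
tool_pos: [499.1, -267.7, 84.6]
tcp_rot: [-3.142, 0.0, 2.814]
contact_force: [-1.1, 1.5, 3.4]
grip_width: 17.9
```

```bash
python3 ob.py | cut -c1-400
```

```text
27.35 slot xy -191.81 -271.88 tip z 7.99 rot [-3.1416e+00  3.0000e-04  2.8141e+00] F ux,uy,z -0.62 1.8 3.39 M [ 0.16   0.194 -0.01 ] 17.9
```

step_arm(increments="0 0 0 0 0 0 -0.3; 0 0 0 0 0 0 0; 0 0 0 0 0 0 1; 0 0 0 0 0 0 1; 0 0 0 0 0 0 1; 0 0 0 0 0 0 1; 0 0 0 0 0 0 1; 0 0 0 0 0 -20 1; 0 0 0 0 0 -60 1; 0 0 0 0 0 -110 1; 0 0 0 0 0 -160 1; 0 0 0 0 0 -200 1; 0 0 0 0 0 -200 1; 0 0 0 0 0 -200 1")

```text
time: 29.1
tool_pos: [498.7, -267.4, 283.4]
tcp_rot: [3.141, -0.001, 2.814]
contact_force: [-0.5, 0.3, -0.2]
grip_width: 91.5
```

```bash
python3 - <<'E'
from look import *
shot("21",dict(scene=(0,640,0,480),top=(0,640,0,480)))
c,f=load("scene",21); c0,f0=load("scene",0)
from dial import dial
dial(f,c,"pics/dial21.png")
hsv=cv2.cvtColor(cv2.GaussianBlur(f,(0,0),.6),cv2.COLOR_RGB2HSV)
cv2.imwrite("pics/fin.png",np.hstack([cv2.resize(f0[225:305,120:200],(400,400),interpolation=2),cv2.resize(f[225:305,120:200],(400,400),interpolation=2)])[:,:,::-1])
E
```

```text
29.2 [ 498.49 -267.25  282.61] [ 3.1405e+00 -3.0000e-03  2.8140e+00] [ 0.36 -0.36  0.32] [ 0.023  0.016 -0.021] 91.75
pointer centroid [ 1.7 50.7] axis [-0.  1.] angle from upright deg (+ = +y) -0.1 via centroid 14.0 sig [8.8 1.4]
```

View pics/fin.png

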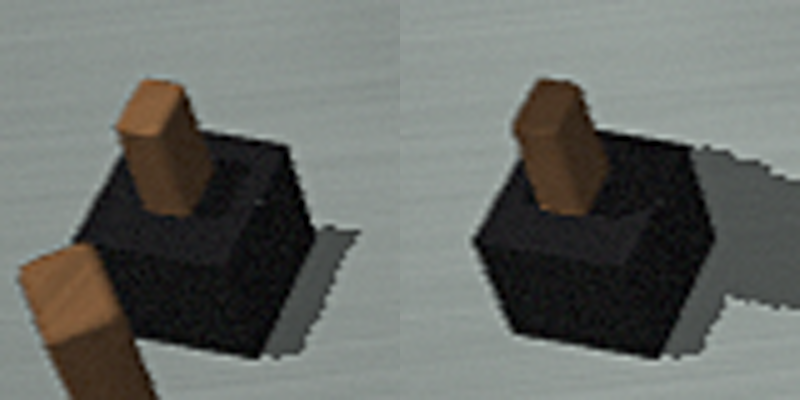

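View pics/scene_21.png

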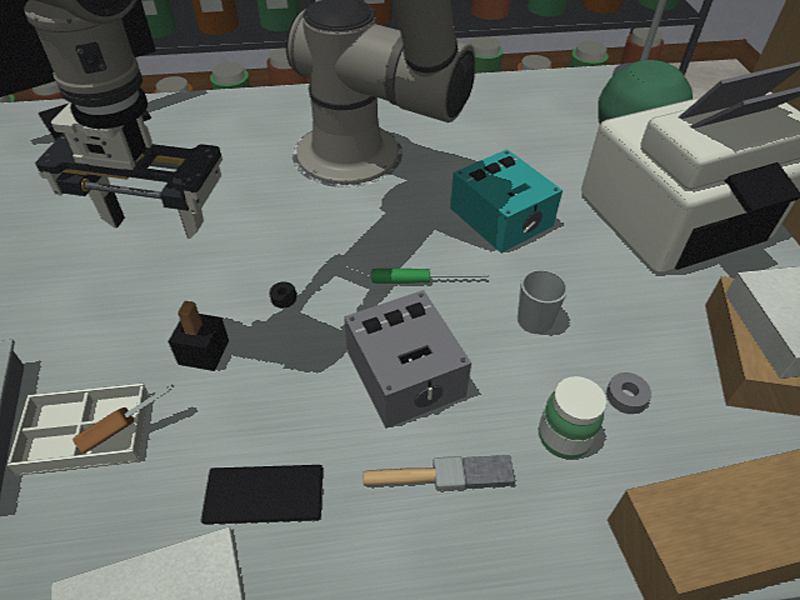

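step_arm(increments="0 0 0 0 0 0 1; 0 0 0 0 0 0 1; 0 0 0 0 0 0 1")

```text
time: 29.58
tool_pos: [499.0, -267.6, 284.0]
tcp_rot: [3.141, -0.0, 2.814]
contact_force: [0.1, 0.7, 0.1]
grip_width: 91.8
```

```bash
python3 -c "
from plant import close_job
print(close_job())"
```

```text
the job is handed in; nothing more can be done
None
```

The star wheel is at its end stop, the bar is back fully home in its black holder, and the job was handed in at 29.6 s of robot time.

- **Turning the wheel:** I took the smaller bar and put its blade through the slot behind a tooth. The wheel turned about 1 rad in one stroke. I broke off once to go 2 mm deeper, because the blade seemed to be riding up on the tooth tip.
- **End stop:** The push force rose from about 3 N to 7 N with almost no further motion. The largest wrist force I read in any contact was about 9 N, read only between moves and with about 1 N of noise.
- **Last checks:** The dial pointer read 0.1° from upright under the mark. The bar met the holder at the same arm height as when it was gripped, and it looks as it did at the start. In the scene view the listed loose items look unmoved; I judged that by eye. The gripper was open about 200 mm above the bar.

**Disagreements:**
- Above the slot, the scene camera and the arm's own position differed by up to about 3 mm along the slot. I took a middle value, and the blade went in without contact.
- The larger look-alike bar, first seen standing loose on its blade, had fallen onto the tray by my first look after the opening move. The arm's path kept clear of it, and it is not a listed item.

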